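# Lay out the tea shelf

## Task

Lay out the tea shelf: shingle the three coasters along the wooden tray, centred across it and square to it - the terracotta one flat next to the raised lip, then the blue one covering about a third of it, then the green one covering about a third of the blue, so that blue and green each lean on the edge of the one before and slope down to the tray away from the lip. Set the cup gently, still upturned, in the middle of the saucer, and stand the small loose katori upright on the shelf midway between the glass jar and the black spice grinder, in line with them. Leave the tray, the saucer, the jar, the grinder and the pair of nested katoris where they stand.

Things in the scene. Friction and masses are not known exactly. Their poses are not given: they have to be found in the camera images.
- coaster_terracotta: Terracotta (orange-brown) square coaster, 66 x 66 x 7 mm, 60 g, lying flat on the shelf at any yaw. Origin: centre of the underside; x and y along its edges, z up.
- coaster_blue: Blue square coaster, 66 x 66 x 7 mm, 60 g, lying flat on the shelf at any yaw. Origin: centre of the underside; x and y along its edges, z up.
- coaster_green: Green square coaster, 66 x 66 x 7 mm, 60 g, lying flat on the shelf at any yaw. Origin: centre of the underside; x and y along its edges, z up.
- tray: Fixed dark wooden board 110 (x) x 220 (y) x 12 mm, no side walls; a pale lip across its +y end stands 10 mm above the board, inner face at y = +98 mm. Origin: centre of the underside. Coasters go along y from the lip (gap to the first up to 25 mm) towards -y, centres about 45 mm apart (then each leans some 0.15 rad).
- cup: Small white porcelain tea cup standing upturned (mouth down), 60 mm tall, 130 g. The upright side is 58 mm across from 8 to 46 mm above its origin, the rim at the bottom 64 mm across, the foot on top 36 mm. Origin: centre of the rim plane at the bottom; z up; the handle sticks out along +y to 52 mm from the axis, so grip across x.
- saucer: Loose white porcelain saucer with a blue edge, 120 mm across, 200 g; flat face 7 mm above the shelf, 108 mm across, inside a rim 11 mm tall. Origin: centre of the underside.
- katori: The small loose steel katori (open round bowl), 62 mm across, 34 mm tall, nearly upright side, wall 2.5 mm, 70 g, standing upright on the shelf. Origin: centre of the underside; z up.
- jar: Empty glass storage jar, clamp lid, orange seal and wire bail, 84 mm across, 113 mm tall, loose. Origin: centre of the underside. The grinder stands 250 mm from it (centres), on its +y or -y axis; the katori goes midway, 125 mm from each. A gripper wide along its closing line should close square to the jar-grinder line.
- grinder: Black plastic spice grinder with a steel band, 56 mm across, 100 mm tall, loose. Origin: centre of the underside.
- katori_pile: Bystander: two larger steel katoris nested in one another, 96 mm across, 52 mm tall in all. Origin: centre of the underside. Not to be moved.
Not all that is in view belongs to the job. What is shaped like the cup but pink or red is not meant.

How it is judged:
By the outcome, as a careful person would: the job done as asked, in the order asked, and still so for the second after the job is handed in, with the robot touching nothing.
It also fails if it takes over 122 s, if anything falls off the work surface, if the arm or the gripper's body presses on something with over 40 N, if the wrist force passes 120 N, or if a joint passes its speed limit or range.

## Robot

A 6-joint arm with a two-finger parallel gripper is mounted at the origin on the work surface. World frame = base frame: x ahead of the robot, y to its left, z up, the work surface at z = 0. Lengths are in m, angles in rad, forces in N, time in s.
With the tool pointing down it reaches from about 0.375 to 0.975 m from the base axis. Payload 3.8 kg.
Tool frame: the origin (TCP) lies at the very end of the fingers, on their centre line; the grasp point (between the pads) lies bot.grasp_offset behind it (bot.grasp_offset is the distance from the TCP to the grasp point, in m); y points along the fingers, x is the direction in which the jaws open and shut, and the axes are right-handed (so a half turn about y gives the same grasp; the last joint's range is limited). The gripper opens to 85 mm and grips with 20 to 120 N. Pads are 22 mm wide; open, the fingers measure 114 mm over their backs; the gripper's body (76 mm by 85 mm) begins 54 mm behind the grasp point. The pads swing forward as they close: fully open they stand 13 mm farther back than shut.
Start: joints at [-1.366, 0.264, 1.604, -0, 1.274, -0.037], TCP at [0.162, -0.655, 0.231] pointing down, gripper open.
Joint ranges: [-2.63, 2.63], [-0.94, 2.18], [0.31, 2.57], [-1.31, 4.45], [0, 2.66], [-2.55, 2.55]. Speed limits (rad/s): [2.57, 2.57, 3.14, 3.14, 3.14, 3.14].

## Interface

Orientations are given as a rotation vector (axis times angle).
In Python, from workcell import sensors, read_camera, job, bot gives the robot as it stands.
- The arm moves only by the tool arm_command, never from a script. Its argument "deltas" is a list of rows, each a list of 4 numbers: the shift along the tool's x, y, z in m, then the turn about the tool's y in rad. A call has 1 to 20 rows; each row shifts and turns the commanded pose from where the row before left it, along the tool's axes as they then stand; what a row does not reach is not made up. A row lasts 1/8 s, in which the tool goes at most 62.5 mm and 10.7 degrees, less where a joint would pass 70% of its speed; a pose out of reach is approached as far as the arm can. A call is refused whole if a number of a shift passes 0.0625 or a number of a turn 0.188, either way. A call with a gripper value outside its range is refused whole. "fingers" is the finger opening in m, from 0 to 0.0854, set as the call begins (left out, the last holds). The fingers move at their own pace and stop on an object; "newtons" is the grip in N (left out, the last holds). Time passes only in rows, so rows that do not move let the fingers close. It gives the time, the measured TCP pose, the force and the opening at its end, in the units of the state.
- sensors.read_state(): the state, without advancing time (a new reading comes with each control period).
- read_camera(name): name is "scene" or "top" or "wrist"; returns a dict with "color" (384x512x3 uint8, red, green, blue), "vfov" (degrees; the focal length in pixels is half the picture's height over the tangent of half this angle, whatever the lens; pixels are square), "cx", "cy" (the principal point, pixels), "R" (3x3) and "t" (3): a world point X has camera coordinates R X + t; the wrist camera has in their place "T_tool_cam" (4x4, takes a point from camera to tool coordinates, whose origin is the TCP and whose axes are the tool frame's). Camera axes: x right, y down, z forward; pixel columns grow to the right and rows downward; lengths in m; the calibration is good to about 2 mm. A picture is of the moment at which its call begins: read the wrist's pose just before it. There is no depth.
- job.finish_job(): hands the job in, once; it reports no verdict.
The state is a dict: "time": time; "q": joint angles; "joint_vel": joint speeds; "joint_torque": joint torques, N m; "tool_pos": TCP position; "tcp_rot": TCP orientation; "wrist_force": force on the tool from outside, world axes, zero at the start; "torque": the same for the moment, N m; "width": opening from 0.0 (shut) to 1.0 (fully open).
Only numpy, scipy, OpenCV 4.12 (cv2) and the standard library are available. Lean on these libraries where they do the work, as an engineer would, in place of code of your own. Each camera call takes 0.05 s, during which the arm holds its last target.

## Working session

There is one attempt and no reset: what is moved stays moved. The work goes in short steps, Python scripts to look and compute and a tool call to move; the robot and the scene stay as the last step left them, time stands still between calls to the robot, and variables do not carry over. Pictures are saved under pics/ and viewed, and the job is handed in when it is done.

Besides the shell and the picture viewer there is one more tool, called in YAML: its name, and indented under it one key for each argument. arm_command: Moves the arm, as the interface text tells. Its arguments: {"type":"object","properties":{"deltas":{"type":"array"},"fingers":{"type":"number"},"newtons":{"type":"number"}},"required":["deltas"]}

```bash
ls; mkdir -p pics
python3 - <<'E'
from workcell import sensors, read_camera, job, bot
import cv2
print(sensors.read_state()); print(bot.grasp_offset)
for n in ["scene","top","wrist"]:
    d=read_camera(n); cv2.imwrite(f"pics/{n}0.png",d["color"][:,:,::-1])
    print(n,{k:v for k,v in d.items() if k!="color"})
E
```

```text
pics
{'time': 0.0, 'q': array([-1.36593481e+00,  2.64761783e-01,  1.60537675e+00,  3.08820114e-05,
        1.27372464e+00, -3.68741052e-02]), 'joint_vel': array([ 3.74341428e-04, -7.20472454e-05, -9.67217555e-04,  2.18297021e-05,
       -1.37291389e-04,  4.20626421e-04]), 'joint_torque': array([-9.43124105e-04, -5.15118134e+01, -3.67311215e+01, -1.78331743e-04,
        1.29240294e-02, -1.74841500e-05]), 'tool_pos': array([ 0.16146136, -0.65464176,  0.22995475]), 'tcp_rot': array([-1.31236144,  1.0305038 , -1.02764117]), 'wrist_force': array([-0.70977471, -0.60462296,  0.03672755]), 'torque': array([-0.03023703, -0.03186919, -0.02299282]), 'width': 1.0004876211763964}
0.0187
scene {'vfov': 46.78460913269954, 'cx': 253.1485673999255, 'cy': 195.45517285309586, 'R': array([[-0.6433952 ,  0.76543888,  0.01208066],
       [ 0.59752019,  0.5119897 , -0.61711925],
       [-0.47855224, -0.38983313, -0.7867769 ]]), 't': array([ 0.36355795, -0.2938095 ,  1.45014172])}
top {'vfov': 43.58852636753394, 'cx': 255.26699843261838, 'cy': 192.90018580506407, 'R': array([[-0.02701483, -0.99961833,  0.00577879],
       [-0.9973727 ,  0.02656453, -0.06739459],
       [ 0.06721536, -0.00758426, -0.99770966]]), 't': array([-0.01464519,  0.56298251,  1.28967722])}
wrist {'vfov': 64.89091238130005, 'cx': 252.5153656325119, 'cy': 191.08471679261393, 'T_tool_cam': array([[ 9.99998515e-01,  1.24417887e-03, -1.19252541e-03,
         4.79881184e-04],
       [ 1.51744807e-03, -3.07636232e-01,  9.51502835e-01,
        -1.42508860e-01],
       [ 8.16975700e-04, -9.51503232e-01, -3.07637664e-01,
         7.85806529e-02],
       [ 0.00000000e+00,  0.00000000e+00,  0.00000000e+00,
         1.00000000e+00]])}
```

View pics/scene0.png

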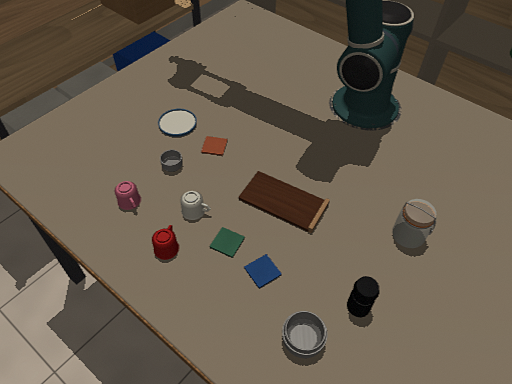

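View pics/top0.png

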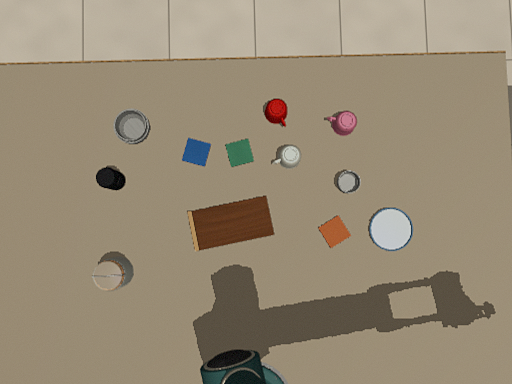

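View pics/wrist0.png

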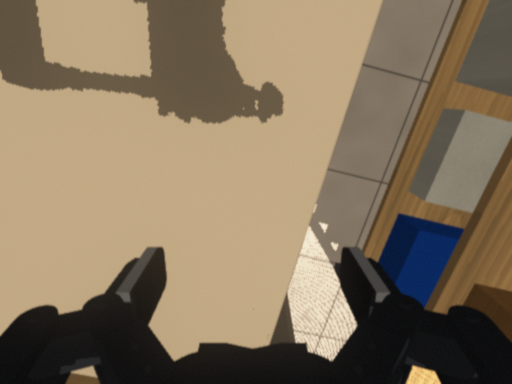

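Scene: the white cup (289,156 in top) is the one meant. The red one (276,110) and pink one (344,122) are decoys. The small katori is at (347,181) and the nested pile at (133,127). The tray lip is at its left end (193,230), the saucer at (390,229), the jar at (109,275) and the grinder at (110,178).

```bash
cat > h.py <<'E'
import numpy as np, cv2
from scipy.spatial.transform import Rotation as Rn
from workcell import sensors, read_camera, job, bot
def grab(name):
    s=sensors.read_state(); d=read_camera(name)
    d["f"]=d["color"].shape[0]/2/np.tan(np.radians(d["vfov"])/2)
    if name=="wrist":
        R=Rn.from_rotvec(s["tcp_rot"]).as_matrix(); T=d["T_tool_cam"]
        Rc=R@T[:3,:3]; c=R@T[:3,3]+s["tool_pos"]
        d["R"]=Rc.T; d["t"]=-Rc.T@c
    d["hsv"]=cv2.cvtColor(d["color"],cv2.COLOR_RGB2HSV)
    return d
def cast(d,uv,z):
    uv=np.atleast_2d(np.asarray(uv,float))
    r=np.c_[(uv[:,0]-d["cx"])/d["f"],(uv[:,1]-d["cy"])/d["f"],np.ones(len(uv))]@d["R"]
    c=-d["R"].T@d["t"]
    return c+r*((z-c[2])/r[:,2])[:,None]
def proj(d,X):
    p=np.atleast_2d(X)@d["R"].T+d["t"]
    return np.c_[d["f"]*p[:,0]/p[:,2]+d["cx"],d["f"]*p[:,1]/p[:,2]+d["cy"]]
def mask(d,lo,hi):
    return cv2.inRange(d["hsv"],np.array(lo),np.array(hi))
def biggest(m,n=1):
    c,_=cv2.findContours(m,cv2.RETR_EXTERNAL,cv2.CHAIN_APPROX_NONE)
    return sorted(c,key=cv2.contourArea)[::-1][:n]
def square(d,m,z):
    """min-area rectangle of blob cast to plane z"""
    c=biggest(m)[0]; P=cast(d,c[:,0,:],z)[:,:2]
    (cx,cy),(w,h),a=cv2.minAreaRect((P*1000).astype(np.float32))
    M=cv2.moments((P*1000).astype(np.float32)); cm=(M["m10"]/M["m00"]/1000,M["m01"]/M["m00"]/1000)
    return np.array([cx/1000,cy/1000]),np.array(cm),(w,h),a
def crop(d,u,v,r,name,k=4):
    i=d["color"][max(0,v-r):v+r,max(0,u-r):u+r,::-1]
    cv2.imwrite("pics/"+name,cv2.resize(i,None,fx=k,fy=k,interpolation=cv2.INTER_CUBIC))
COL={"terra":((3,120,60),(14,255,255)),"blue":((105,130,40),(122,255,255)),"green":((65,70,30),(90,255,255))}
E
python3 - <<'E'
from h import *
for n in["top","scene"]:
    d=grab(n); np.savez(f"/tmp/{n}.npz",**d)
    for (u,v) in ([(335,232),(196,152),(239,152),(230,225),(194,230),(220,15)] if n=="top" else [(215,146),(263,270),(228,242),(285,195),(318,214)]): print(n,u,v,d["hsv"][v,u])
    for k,(lo,hi) in COL.items():
        m=mask(d,lo,hi)
        if k=="terra":
            z=np.zeros_like(m); (u,v)=(335,232) if n=="top" else (215,146); z[v-28:v+28,u-28:u+28]=m[v-28:v+28,u-28:u+28]; m=z
        if k=="blue" and n=="scene": m[:150]=0
        print(n,k,square(d,m,.007))
d=grab("top"); crop(d,230,225,60,"tray_t.png",5); crop(d,110,226,75,"jg_t.png",5); crop(d,330,170,75,"cups.png",5)
d=grab("scene"); crop(d,150,190,75,"cups_s.png",5);crop(d,380,260,75,"jg_s.png",5)
E
```

```text
top 335 232 [ 11 179 171]
top 196 152 [105 183 127]
top 239 152 [ 74 125 114]
top 230 225 [ 12 173  96]
top 194 230 [ 17 120 182]
top 220 15 [ 18  35 189]
top terra (array([ 0.45215469, -0.24265295]), array([ 0.45212458, -0.24286305]), (66.5184097290039, 66.56499481201172), 30.02505111694336)
top blue (array([0.68173938, 0.13125084]), array([0.68145803, 0.13131636]), (63.8258056640625, 63.39838790893555), 73.68151092529297)
top green (array([0.67680078, 0.01185971]), array([0.67679103, 0.01175771]), (64.23587036132812, 64.440185546875), 12.685098648071289)
scene 215 146 [  8 172 135]
scene 263 270 [108 170 102]
scene 228 242 [ 72 109  84]
scene 285 195 [ 10 169  65]
scene 318 214 [ 14 121 146]
scene terra (array([ 0.45677069, -0.24307816]), array([ 0.45558321, -0.24383147]), (69.25199890136719, 65.2928695678711), 29.384443283081055)
scene blue (array([0.68707257, 0.13081371]), array([0.68710347, 0.13097053]), (64.81539916992188, 65.93004608154297), 73.37317657470703)
scene green (array([0.01228597, 0.00816721]), array([0.02608504, 0.01399318]), (190.09764099121094, 210.5945587158203), 30.19677734375)
```

View pics/tray_t.png

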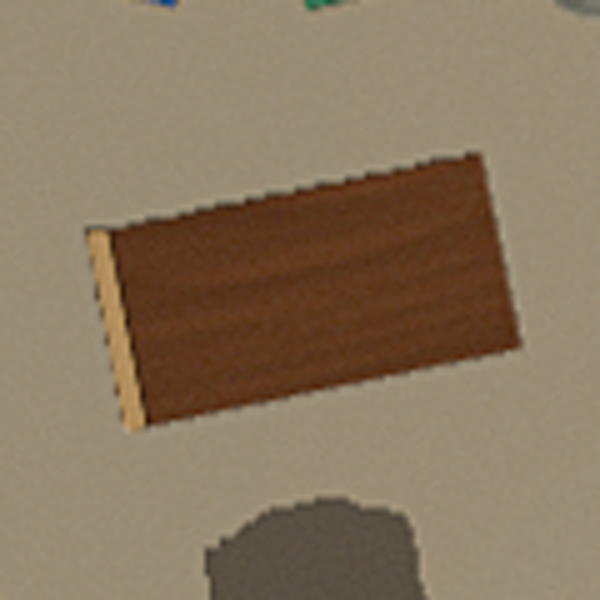

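View pics/jg_t.png

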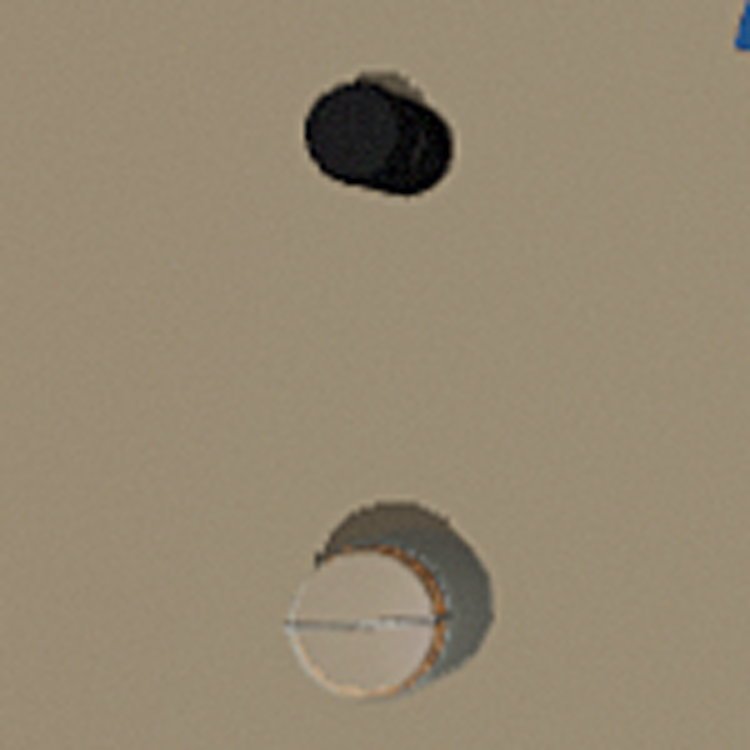

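View pics/cups.png

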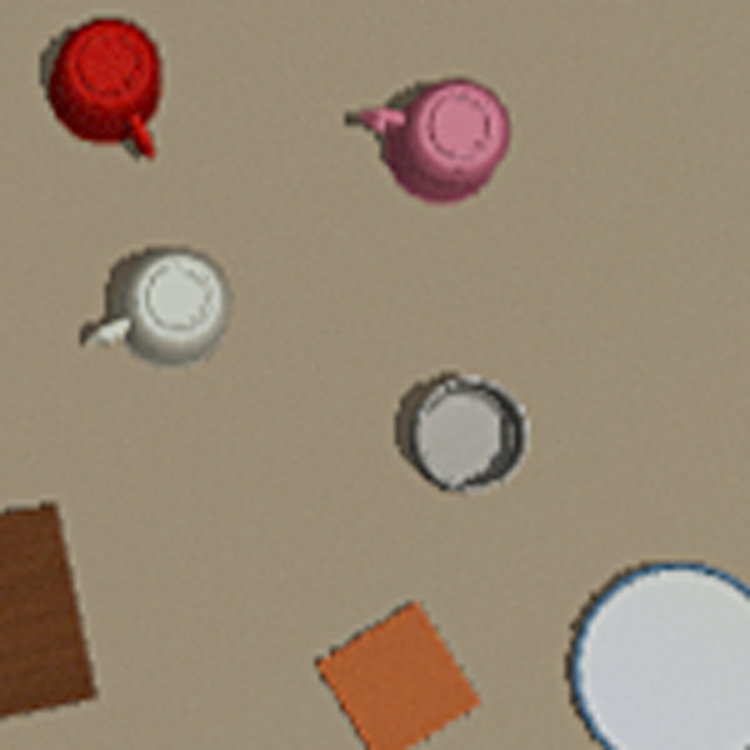

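View pics/cups_s.png

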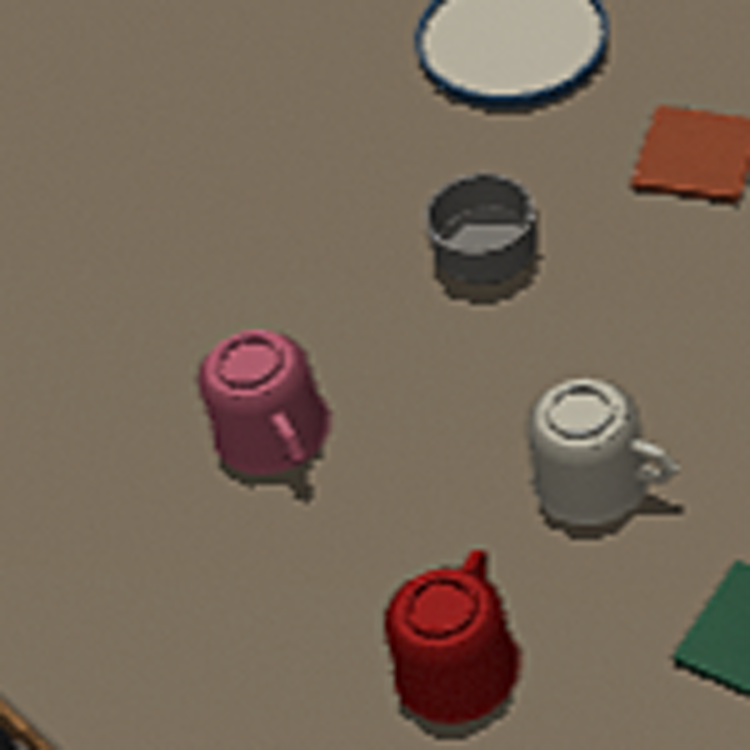

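View pics/jg_s.png

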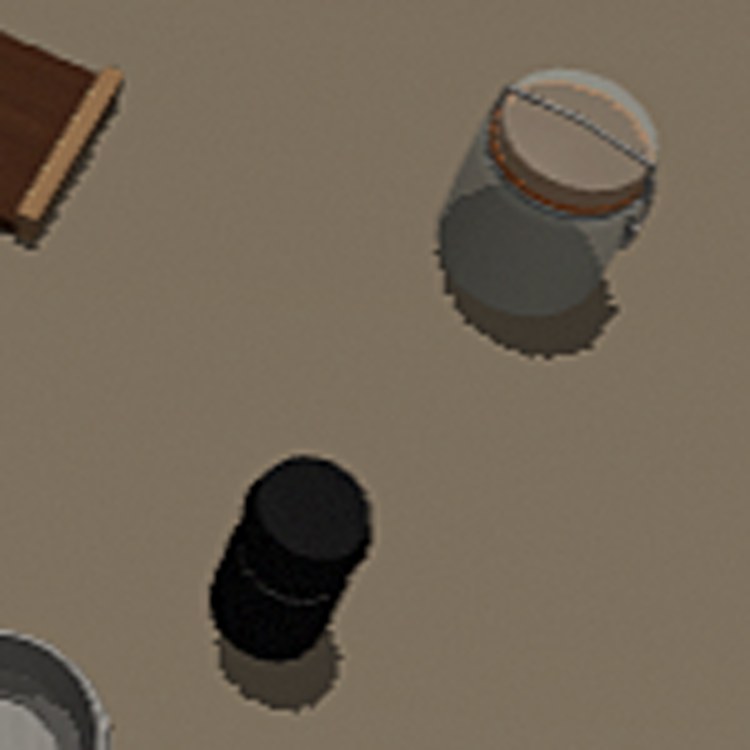

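```bash
cat > m0.py <<'E'
from h import *
for n in ["top","scene"]:
    d=dict(np.load(f"/tmp/{n}.npz"))
    print(n)
    # tray board (brown, z=.012) and lip
    m=mask(d,(5,120,30),(16,255,130)); 
    if n=="top": m[:, :180]=0;m[:, 290:]=0;m[:180]=0;m[255:]=0
    else: m[:165]=0;m[235:]=0;m[:,:230]=0;m[:,335:]=0
    c=biggest(m)[0]; q=cv2.approxPolyDP(c,5,True)[:,0]; print(" board corners",cast(d,q,.012)[:,:2].round(4).tolist())
    print(" board",square(d,m,.012))
    m=mask(d,COL["green"][0],COL["green"][1]); m[:,270:]=0; m[:140]=0; 
    if n=="top": m[200:]=0
    print(" green",square(d,m,.007))
d=dict(np.load("/tmp/top.npz"));e=dict(np.load("/tmp/scene.npz"))
# white-ish disc: saucer
s=mask(d,(0,0,150),(180,60,255)); s[:,:360]=0;s[:190]=0;s[265:]=0;s[:,425:]=0
el=cv2.fitEllipse(biggest(s)[0]);print("saucer top",el,cast(d,el[0],.008))
s=mask(e,(0,0,110),(35,60,255)); s[:,:150]=0;s[:,200:]=0;s[:105]=0;s[135:]=0
# scene: compare with shelf by value
el=cv2.fitEllipse(biggest(s)[0]);print("saucer scene",el,cast(e,el[0],.008))
def two(a,b):
    P=[]
    A=[];B=[]
    for dd,uv in((d,a),(e,b)):
        c=-dd["R"].T@dd["t"]; p=cast(dd,uv,0)[0]; r=(p-c)/np.linalg.norm(p-c); M=np.eye(3)-np.outer(r,r); A.append(M);B.append(M@c)
    X=np.linalg.solve(A[0]+A[1],B[0]+B[1]);return X.round(4)
o=lambda u,v,r,p:(max(0,u-r)+p[0]/5-.4,max(0,v-r)+p[1]/5-.4)
ct=o(330,170,75,(179,297)); cs=o(150,190,75,(581,412))
print("cup foot",two(ct,cs),cast(d,ct,.06)[0],cast(e,cs,.06)[0])
ht=o(330,170,75,(95,335)); print("handle",cast(d,ht,.035)[0])
kt=o(330,170,75,(468,433)); ks=o(150,190,75,(482,216))
print("katori rim",two(kt,ks),cast(d,kt,.034)[0],cast(e,ks,.034)[0])
jt=o(110,226,75,(367,622)); js=o(380,260,75,(575,140))
print("jar top",two(jt,js),cast(d,jt,.111)[0],cast(e,js,.111)[0])
gt=o(110,226,75,(352,130)); gs=o(380,260,75,(314,508))
print("grinder top",two(gt,gs),cast(d,gt,.1)[0],cast(e,gs,.1)[0])
print(cast(d,(133,127),.052),"pile")
E
python3 m0.py
```

```text
top
 board corners [[0.5536, -0.0562], [0.518, 0.147], [0.4142, 0.1272], [0.4494, -0.0723]]
 board (array([0.48423682, 0.03527485]), array([0.48415717, 0.03519072]), (108.56572723388672, 207.9639434814453), 10.311151504516602)
 green (array([0.67681207, 0.01185699]), array([0.67660982, 0.01185625]), (64.2440185546875, 64.42057037353516), 12.623509407043457)
scene
 board corners [[0.4536, -0.076], [0.5586, -0.0554], [0.5244, 0.1578], [0.4136, 0.1347], [0.5169, 0.1524], [0.4132, 0.1247]]
 board (array([0.48832388, 0.04031947]), array([0.48856966, 0.03493645]), (117.69861602783203, 218.46324157714844), 10.289587020874023)
 green (array([0.68220795, 0.01215109]), array([0.68149365, 0.01182487]), (67.34473419189453, 64.83949279785156), 13.123446464538574)
saucer top ((394.0721130371094, 229.2725372314453), (64.53855895996094, 76.82471466064453), 16.17366600036621) [[ 0.45318937 -0.40719871  0.008     ]]
saucer scene ((176.955810546875, 121.7205581665039), (22.14759063720703, 34.77886199951172), 83.56822967529297) [[ 0.45840606 -0.39929677  0.008     ]]
cup foot [ 0.6624 -0.1269  0.0533] [ 0.66064603 -0.12549447  0.06      ] [ 0.66625905 -0.12368518  0.06      ]
handle [ 0.64481039 -0.08147839  0.035     ]
katori rim [ 0.5876 -0.2833  0.0302] [ 0.58636517 -0.28147716  0.034     ] [ 0.59050536 -0.28153201  0.034     ]
jar top [0.359  0.3492 0.0943] [0.36033508 0.34459272 0.111     ] [0.37370845 0.35052843 0.111     ]
grinder top [0.6098 0.3547 0.0955] [0.60893705 0.35395894 0.1       ] [0.61276075 0.35462329 0.1       ]
[[0.74567235 0.29300039 0.052     ]] pile
```

```bash
cat > go.py <<'E'
from h import *
import sys
def plan(x,y,z,yaw):
    s=sensors.read_state(); R=Rn.from_rotvec(s["tcp_rot"]).as_matrix(); p=s["tool_pos"]
    cur=np.degrees(np.arctan2(R[1,0],R[0,0])); 
    D=(yaw-cur+90)%180-90
    L=R.T@(np.array([x,y,z])-p)
    print("t",round(s["time"],2),"pos",p.round(4),"jawyaw",round(cur,1),"ydir",R[:,1].round(3),"q6",round(s["q"][5],2),"F",s["wrist_force"].round(1),"w",round(s["width"]*.0854,4))
    print("shift tool x,y,z before turn:",L.round(4),"turn about y:",round(-np.radians(D),3),"(alt",round(-np.radians(D-180*np.sign(D)),3),")")
if __name__=="__main__": plan(*map(float,sys.argv[1:5]))
E
python3 go.py 0.454 -0.243 0.13 30
```

```text
t 0.35 pos [ 0.1616 -0.6552  0.231 ] jawyaw -76.1 ydir [-0.  0. -1.] q6 -0.04 F [ 0.4 -0.2 -1. ] w 0.0857
shift tool x,y,z before turn: [-0.3302  0.1011  0.3826] turn about y: 1.289 (alt -1.853 )
```

arm_command:
  deltas:
    - [-0.0367,0.0112,0.0425,0]
    - [-0.0367,0.0112,0.0425,0]
    - [-0.0367,0.0112,0.0425,0]
    - [-0.0367,0.0112,0.0425,0]
    - [-0.0367,0.0112,0.0425,0]
    - [-0.0367,0.0112,0.0425,0]
    - [-0.0367,0.0112,0.0425,0]
    - [-0.0367,0.0112,0.0425,0]
    - [-0.0367,0.0112,0.0425,0]
    - [0,0,0,-0.185]
    - [0,0,0,-0.185]
    - [0,0,0,-0.185]
    - [0,0,0,-0.185]
    - [0,0,0,-0.185]
    - [0,0,0,-0.185]
    - [0,0,0,-0.185]
    - [0,0,0,-0.185]
    - [0,0,0,-0.185]
    - [0,0,0,-0.185]

```text
time: 2.72
tool_pos: [0.454, -0.2431, 0.1307]
tcp_rot: [-1.531, -0.413, 0.413]
wrist_force: [-0.0, -0.1, -0.0]
width: 1.0
```

```bash
cat > look.py <<'E'
from h import *
import sys
d=grab("wrist"); name=sys.argv[1]; np.savez("/tmp/w_"+name+".npz",**d)
cv2.imwrite("pics/w_"+name+".png",d["color"][:,:,::-1])
for k,(lo,hi) in COL.items():
    m=mask(d,lo,hi)
    c=biggest(m)
    if c and cv2.contourArea(c[0])>800:
        c=c[0]; x,y,w,h=cv2.boundingRect(c)
        print(k,"bbox",(x,y,w,h),[np.round(v,4) for v in square(d,m,float(sys.argv[2]) if len(sys.argv)>2 else .007)])
E
python3 go.py 0.454 -0.243 0.13 30; python3 look.py a
```

```text
t 2.73 pos [ 0.454  -0.2431  0.1307] jawyaw 30.2 ydir [ 0. -0. -1.] q6 -1.07 F [-0.  -0.1 -0. ] w 0.0854
shift tool x,y,z before turn: [0.0001 0.0007 0.0001] turn about y: 0.003 (alt -3.138 )
terra bbox (217, 149, 75, 70) [array([ 0.4555, -0.2434]), array([ 0.4555, -0.2435]), array([66.3098, 66.1143]), np.float64(30.2394)]
```

arm_command:
  deltas:
    - [0.001,0.03,-0.001,0]
    - [0,0.04,0,0]
    - [0,0.03,0,0]
    - [0,0.01,0,0]
    - [0,0.005,0,0]
    - [0,0.005,0,0]
    - [0,0,0,0]
  fingers: 0.076
  newtons: 30

```text
time: 3.65
tool_pos: [0.4558, -0.2438, 0.0111]
tcp_rot: [-1.533, -0.409, 0.408]
wrist_force: [-0.6, -0.1, -0.5]
width: 0.889
```

```bash
python3 go.py 0.454 -0.243 0.13 30; python3 look.py b
```

```text
t 3.65 pos [ 0.4558 -0.2438  0.0111] jawyaw 29.8 ydir [ 0.001 -0.001 -1.   ] q6 -1.06 F [-0.6 -0.1 -0.5] w 0.0759
shift tool x,y,z before turn: [-0.0011 -0.1189  0.0014] turn about y: -0.003 (alt 3.139 )
terra bbox (188, 185, 129, 113) [array([ 0.4551, -0.2432]), array([ 0.4553, -0.2433]), array([65.9117, 67.2959]), np.float64(29.9974)]
```

View pics/w_b.png

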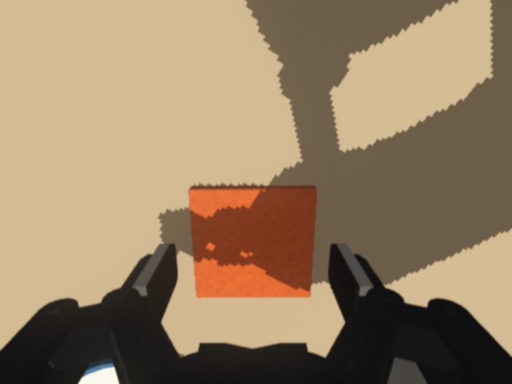

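arm_command:
  deltas:
    - [0,0.003,0,0]
    - [0,0.003,0,0]
    - [0,0.002,0,0]
    - [0,0,0,0]

```text
time: 4.2
tool_pos: [0.455, -0.2433, 0.0022]
tcp_rot: [-1.532, -0.408, 0.409]
wrist_force: [0.3, 0.1, 0.5]
width: 0.893
```

arm_command:
  deltas:
    - [0,0.002,0,0]
    - [0,0.001,0,0]
    - [0,0,0,0]

```text
time: 4.58
tool_pos: [0.4552, -0.2434, -0.0006]
tcp_rot: [-1.532, -0.408, 0.408]
wrist_force: [-0.3, -0.3, -0.6]
width: 0.892
```

arm_command:
  deltas:
    - [0,0.002,0,0]
    - [0,0.002,0,0]
    - [0,0,0,0]

```text
time: 4.95
tool_pos: [0.4551, -0.2433, -0.0048]
tcp_rot: [-1.532, -0.408, 0.409]
wrist_force: [0.0, 0.6, 0.9]
width: 0.888
```

arm_command:
  deltas:
    - [0,0.001,0,0]
    - [0,0.001,0,0]
    - [0,0,0,0]

```text
time: 5.32
tool_pos: [0.4552, -0.2434, -0.0066]
tcp_rot: [-1.532, -0.408, 0.408]
wrist_force: [-0.1, -1.0, -0.5]
width: 0.891
```

arm_command:
  deltas:
    - [0,0,0,0]
    - [0,0,0,0]
    - [0,0,0,0]
  fingers: 0.05
  newtons: 30

```text
time: 5.7
tool_pos: [0.4556, -0.2437, -0.0062]
tcp_rot: [-1.533, -0.409, 0.408]
wrist_force: [0.1, 0.2, 3.1]
width: 0.761
```

```bash
python3 go.py 0.454 -0.243 0.13 30; python3 look.py c
```

```text
t 5.7 pos [ 0.4556 -0.2437 -0.0062] jawyaw 29.9 ydir [ 0.001 -0.    -1.   ] q6 -1.06 F [0.1 0.2 3.1] w 0.065
shift tool x,y,z before turn: [-0.0011 -0.1362  0.0013] turn about y: -0.002 (alt 3.139 )
terra bbox (181, 197, 144, 123) [array([ 0.455 , -0.2435]), array([ 0.4553, -0.2435]), array([66.0499, 67.1705]), np.float64(29.895)]
```

View pics/w_c.png

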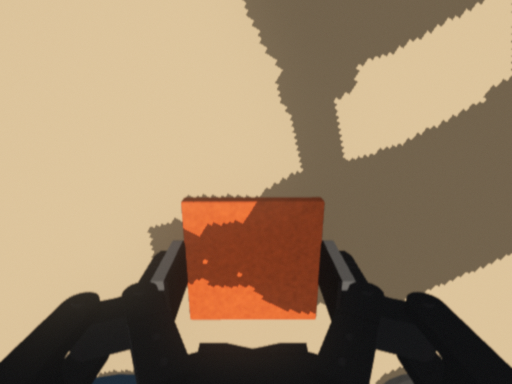

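arm_command:
  deltas:
    - [0,-0.01,0,0]
    - [0,-0.03,0,0]
    - [0,-0.05,0,0]
    - [0,-0.05,0,0.115]
    - [0,0,0,0.115]
    - [0,0,0,0.115]

```text
time: 6.5
tool_pos: [0.4556, -0.2436, 0.135]
tcp_rot: [-1.568, -0.137, 0.134]
wrist_force: [-0.4, -0.1, -0.5]
width: 0.758
```

```bash
python3 go.py 0.4748 0.0973 0.135 10.2
```

```text
t 6.5 pos [ 0.4556 -0.2436  0.135 ] jawyaw 9.9 ydir [ 0.002 -0.001 -1.   ] q6 -0.71 F [-0.4 -0.1 -0.5] w 0.0648
shift tool x,y,z before turn: [ 7.730e-02 -3.000e-04  3.326e-01] turn about y: -0.006 (alt 3.136 )
```

arm_command:
  deltas:
    - [0.011,0,0.0475,0]
    - [0.011,0,0.0475,0]
    - [0.011,0,0.0475,0]
    - [0.011,0,0.0475,0]
    - [0.011,0,0.0475,0]
    - [0.011,0,0.0475,0]
    - [0.011,0,0.0475,0]
    - [0,0,0,0]

```text
time: 7.5
tool_pos: [0.4725, 0.1001, 0.1338]
tcp_rot: [-1.565, -0.142, 0.142]
wrist_force: [0.5, 0.8, -0.7]
width: 0.762
```

```bash
python3 go.py 0.4748 0.0973 0.135 10.2; python3 look.py d .142
```

```text
t 7.5 pos [0.4725 0.1001 0.1338] jawyaw 10.3 ydir [ 0.     0.001 -1.   ] q6 -0.02 F [ 0.5  0.8 -0.7] w 0.0651
shift tool x,y,z before turn: [ 0.0017 -0.0012 -0.0032] turn about y: 0.003 (alt -3.139 )
terra bbox (181, 144, 143, 191) [array([0.471 , 0.1047]), array([0.4721, 0.1034]), array([ 69.0594, 104.6494]), np.float64(10.3528)]
blue bbox (432, 145, 80, 88) [array([0.5705, 0.1544]), array([0.5692, 0.1538]), array([32.0066, 33.6914]), np.float64(73.5442)]
green bbox (399, 266, 68, 51) [array([0.5678, 0.0964]), array([0.5684, 0.1014]), array([33.1128, 30.9549]), np.float64(13.1544)]
```

View pics/w_d.png

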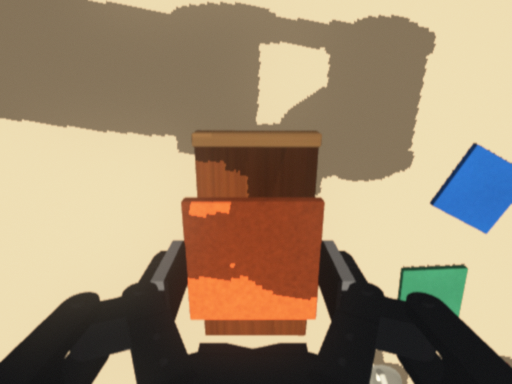

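```bash
cat > edge.py <<'E'
from h import *
import sys
# board edges: strongest horizontal gradient near guess columns per row, tray frame est
d=dict(np.load("/tmp/w_d.npz")); g=cv2.GaussianBlur(d["color"].astype(np.float32).sum(2),(3,3),0)
gx=np.abs(cv2.Sobel(g,cv2.CV_32F,1,0)); gy=np.abs(cv2.Sobel(g,cv2.CV_32F,0,1))
L=[];Rr=[]
def peak(a,lo,hi):
    i=lo+int(np.argmax(a[lo:hi])); w=a[i-2:i+3]; return i+ (w*np.arange(-2,3)).sum()/w.sum()
for r in list(range(152,192,3))+list(range(324,334,3)):
    o=0 if r<250 else 8
    L.append((peak(gx[r],186+o,206+o),r)); Rr.append((peak(gx[r],308-o-4,328-o),r))
L=np.array(L);Rr=np.array(Rr)
for r,a,b in zip(L[:,1],L[:,0],Rr[:,0]): print(int(r),round(a,1),round(b,1))
PL=cast(d,L,.012)[:,:2];PR=cast(d,Rr,.012)[:,:2]
ld=np.polyfit(PL[:,1],PL[:,0],1);rd=np.polyfit(PR[:,1],PR[:,0],1)
print("yaw L,R",np.degrees(np.arctan(-ld[0])),np.degrees(np.arctan(-rd[0])))
print("mid at y=.1", (np.polyval(ld,.1)+np.polyval(rd,.1))/2,"width",(np.polyval(rd,.1)-np.polyval(ld,.1))*np.cos(.178))
# lip
for c in (215,255,295):
    print("col",c,g[125:156,c].astype(int).tolist())
E
python3 edge.py
```

```text
152 194.1 317.8
155 194.6 317.4
158 194.8 317.3
161 194.9 317.2
164 194.9 317.0
167 195.0 316.8
170 195.2 316.4
173 195.6 316.2
176 195.8 316.1
179 195.9 321.2
182 196.0 320.3
185 196.0 319.9
188 196.2 320.2
191 196.7 320.0
324 204.1 306.1
327 204.3 305.8
330 204.8 305.3
333 204.9 305.1
yaw L,R 10.32365563971116 9.90270043812534
mid at y=.1 0.4761067501266467 width 0.11028674491741262
col 215 [344, 343, 343, 337, 316, 281, 258, 269, 297, 320, 331, 334, 336, 336, 334, 332, 331, 330, 330, 325, 302, 256, 202, 169, 160, 160, 162, 163, 162, 162, 162]
col 255 [352, 347, 346, 343, 326, 291, 263, 267, 291, 313, 327, 334, 337, 339, 337, 333, 332, 334, 334, 327, 303, 256, 201, 167, 156, 154, 154, 153, 152, 151, 149]
col 295 [348, 349, 348, 344, 327, 294, 265, 265, 285, 306, 319, 326, 332, 334, 334, 332, 331, 332, 335, 330, 309, 265, 210, 169, 151, 148, 147, 146, 146, 145, 143]
```

```bash
cat >> edge.py <<'E'
k=~((Rr[:,1]>175)&(Rr[:,1]<200)); PR=PR[k]; rd=np.polyfit(PR[:,1],PR[:,0],1)
yaw=(np.arctan(-ld[0])+np.arctan(-rd[0]))/2
u=np.array([np.cos(yaw),np.sin(yaw)]);v=np.array([-u[1],u[0]])
print("yaw",np.degrees(np.arctan(-ld[0])),np.degrees(np.arctan(-rd[0])))
sx=((PL@u).mean()+(PR@u).mean())/2; print("width",(PR@u).mean()-(PL@u).mean())
lip=cast(d,[(215,146.3),(255,146.3),(295,146.4)],.022)[:,:2]; print("lip v",lip@v)
c=sx*u+((lip@v).mean()-.098)*v
print("tray origin",c)
np.savez("/tmp/tray.npz",c=c,u=u,v=v,yaw=yaw)
for ly in(.057,.012,-.033): print(ly,(c+ly*v).round(4))
E
python3 edge.py|tail -7; python3 go.py 0.4748 0.0973 0.135 10.3
```

```text
yaw 10.32365563971116 10.257464621906069
width 0.10888323760890772
lip v [0.05039544 0.05045912 0.05043817]
tray origin [0.48633329 0.0399522 ]
0.057 [0.4762 0.096 ]
0.012 [0.4842 0.0518]
-0.033 [0.4922 0.0075]
t 7.55 pos [0.4724 0.0986 0.1336] jawyaw 10.3 ydir [-0. -0. -1.] q6 -0.03 F [ 0.2 -0.3 -0.1] w 0.0649
shift tool x,y,z before turn: [ 0.0021 -0.0014 -0.0017] turn about y: -0.0 (alt 3.141 )
```

arm_command:
  deltas:
    - [0.0033,0.02,-0.0032,0]
    - [0,0.04,0,0]
    - [0,0.04,0,0]
    - [0,0.014,0,0]
    - [0,0,0,0]
    - [0,0,0,0]

```text
time: 8.3
tool_pos: [0.4782, 0.0947, 0.021]
tcp_rot: [-1.566, -0.14, 0.136]
wrist_force: [0.2, 1.0, -0.6]
width: 0.76
```

```bash
python3 go.py 0.4762 0.0960 0.0065 10.3;python3 go.py 0.4762 0.0960 0.0065 10.3
```

```text
t 8.3 pos [0.4782 0.0947 0.021 ] jawyaw 10.1 ydir [ 0.003  0.    -1.   ] q6 -0.03 F [ 0.2  1.  -0.6] w 0.0649
shift tool x,y,z before turn: [-0.0018  0.0145  0.0017] turn about y: -0.004 (alt 3.137 )
t 8.3 pos [0.4782 0.0947 0.021 ] jawyaw 10.1 ydir [ 0.003  0.    -1.   ] q6 -0.03 F [ 0.2  1.  -0.6] w 0.0649
shift tool x,y,z before turn: [-0.0018  0.0145  0.0017] turn about y: -0.004 (alt 3.137 )
```

Run:
```python
from h import *
P=[]
for i in range(6):
    s=sensors.read_state(); P.append(s["tool_pos"]); read_camera("wrist")
P=np.array(P); print(P.round(4)); m=P.mean(0); t=np.load("/tmp/tray.npz"); e=np.array([.4762,.096])-m[:2]; print(m,"x",e@t["u"],"z",e@t["v"])
```

```text
[[0.4782 0.0947 0.021 ]
 [0.4784 0.0948 0.0212]
 [0.4784 0.0949 0.0212]
 [0.4782 0.095  0.0211]
 [0.4779 0.095  0.0209]
 [0.4776 0.095  0.0206]]
[0.47813275 0.09489622 0.02102037] x -0.001704484231738694 z 0.0014312877099021452
```

arm_command:
  deltas:
    - [-0.001,0.006,0.001,0]
    - [0,0.005,0,0]
    - [0,0.002,0,0]
    - [0,0.001,0,0]
    - [0,0,0,0]

```text
time: 9.22
tool_pos: [0.4749, 0.0956, 0.0058]
tcp_rot: [-1.566, -0.137, 0.14]
wrist_force: [-3.9, -0.3, 7.1]
width: 0.758
```

```bash
python3 go.py 0.4762 0.0960 0.0060 10.3
```

```text
t 9.22 pos [0.4749 0.0956 0.0058] jawyaw 10.1 ydir [-0.002 -0.    -1.   ] q6 -0.03 F [-3.9 -0.3  7.1] w 0.0647
shift tool x,y,z before turn: [ 0.0014 -0.0002  0.0002] turn about y: -0.004 (alt 3.138 )
```

Contact at 7 N, so the coaster is on the board. Releasing and backing off to look.

arm_command:
  deltas:
    - [0,0,0,0]
    - [0,0,0,0]
    - [0,-0.02,0,0]
    - [0,-0.05,0,0]
    - [0,-0.06,-0.02,0]
    - [0,0,-0.01,0]
  fingers: 0.078

```text
time: 9.98
tool_pos: [0.4856, 0.0662, 0.1406]
tcp_rot: [-1.567, -0.147, 0.129]
wrist_force: [0.3, -0.2, -0.5]
width: 0.914
```

```bash
cat > tray.py <<'E'
from h import *
import sys
t=np.load("/tmp/tray.npz"); d=grab("wrist"); cv2.imwrite("pics/"+sys.argv[1],d["color"][:,:,::-1]); np.savez("/tmp/w_tr.npz",**d)
print(sensors.read_state()["tool_pos"])
for k,z in zip(("terra","blue","green"),(.019,.022,.022)):
    m=mask(d,*COL[k]); 
    c=biggest(m)
    if not c or cv2.contourArea(c[0])<500: continue
    a,b,wh,ang=square(d,m,z)
    print(k,"local x,y",((a-t["c"])@t["u"]).round(4),((a-t["c"])@t["v"]).round(4),wh,ang-np.degrees(t["yaw"]), a)
E
python3 tray.py w_e.png
```

```text
[0.48349904 0.06519262 0.13766172]
terra local x,y 0.0002 0.0025 (105.7720947265625, 211.27493286132812) 0.045437450673318835 [0.48607654 0.04244712]
blue local x,y 0.1991 0.0573 (60.920291900634766, 63.711273193359375) 63.0926948740742 [0.67197107 0.13192697]
green local x,y 0.1744 -0.052 (62.60205841064453, 62.40468978881836) 2.9530531122944126 [0.66719659 0.0198982 ]
```

View pics/w_e.png

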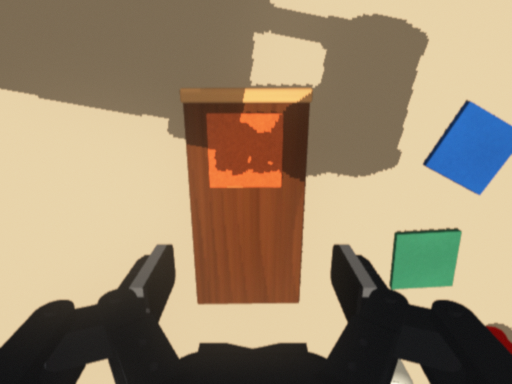

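Run:
```python
from h import *
d=dict(np.load("/tmp/w_tr.npz")); 
for u,v in((260,120),(220,160),(240,180),(200,160),(250,220),(290,220),(300,180),(250,280)): print(u,v,d["color"][v,u],d["hsv"][v,u])
t=np.load("/tmp/tray.npz")
m=mask(d,(3,205,135),(14,255,255)); m[:100]=0;m[210:]=0; m[:,:190]=0;m[:,300:]=0
m=cv2.morphologyEx(cv2.morphologyEx(m,cv2.MORPH_OPEN,np.ones((3,3))),cv2.MORPH_CLOSE,np.ones((7,7)))
cv2.imwrite("pics/m.png",m)
a,b,wh,ang=square(d,m,.019); print(((a-t["c"])@t["u"]),((a-t["c"])@t["v"]),wh,ang)
# board region
b=mask(d,(3,120,40),(16,255,255)); b[:70]=0;b[320:]=0;b[:,:170]=0;b[:,320:]=0
c=biggest(b)[0]; print(cv2.boundingRect(c))
def mid(r,z):
    cols=np.where(b[r,:]>0)[0]; P=cast(d,[(cols.min()-.5,r),(cols.max()+.5,r)],z)[:,:2]-t["c"]; return (P@t["u"]).round(4),(P@t["v"]).round(4)
for r in (115,200,250,290): print(r,mid(r,.012))
```

```text
260 120 [244 128  60] [ 11 192 244]
220 160 [147  67  37] [  8 191 147]
240 180 [242 122  58] [ 10 194 242]
200 160 [144  79  44] [ 11 177 144]
250 220 [132  69  35] [ 11 187 132]
290 220 [125  67  38] [ 10 177 125]
300 180 [83 46 28] [ 10 169  83]
250 280 [135  71  39] [ 10 181 135]Traceback (most recent call last):
  File "<stdin>", line 8, in <module>
  File "h.py", line 28, in square
    c=biggest(m)[0]; P=cast(d,c[:,0,:],z)[:,:2]
      ~~~~~~~~~~^^^
IndexError: list index out of range
```

View pics/m.png

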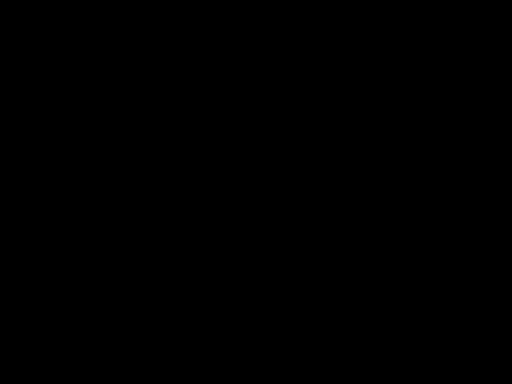

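Run:
```python
from h import *
d=dict(np.load("/tmp/w_tr.npz")); t=np.load("/tmp/tray.npz")
cv2.imwrite("pics/e_c.png",cv2.resize(d["color"][80:200,170:330,::-1],None,fx=5,fy=5,interpolation=cv2.INTER_CUBIC))
P=cast(d,[(206.5,112.5),(282.5,113),(281.5,187.5),(208,187.5)],.019)[:,:2]-t["c"]
print((P@t["u"]).round(4),(P@t["v"]).round(4))
b=mask(d,(3,120,40),(16,255,255)); b[:70]=0;b[320:]=0;b[:,:170]=0;b[:,320:]=0
for r in (150,200,250,290):
    cols=np.where(b[r]>0)[0]; Q=cast(d,[(cols.min()-.5,r),(cols.max()+.5,r)],.012)[:,:2]-t["c"]; print(r,(Q@t["u"]).round(4),(Q@t["v"]).round(4))
rows=np.where(b[:,250]>0)[0]; print(rows.min(),rows.max(), (cast(d,[(250,rows.max()+.5)],.012)[:,:2]-t["c"])@t["v"])
```

```text
[-0.0335  0.0309  0.0318 -0.0354] [0.0893 0.0887 0.0225 0.0229]
150 [-0.0541  0.0543] [0.0562 0.0557]
200 [-0.0546  0.0539] [0.0084 0.0077]
250 [-0.0541  0.0545] [-0.0448 -0.0458]
290 [-0.0539  0.0536] [-0.092  -0.0932]
88 302 [-0.1083117]
```

View pics/e_c.png

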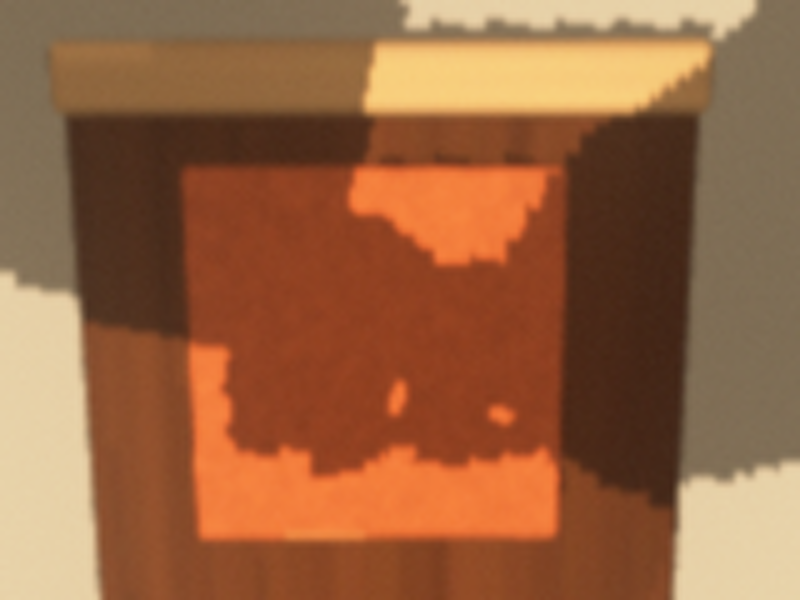

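```bash
python3 go.py 0.684 0.131 0.13 -16.5
```

```text
t 10.03 pos [0.4835 0.0652 0.1377] jawyaw 10.1 ydir [ 0.007 -0.    -1.   ] q6 -0.09 F [-0.2  0.5 -0.3] w 0.0781
shift tool x,y,z before turn: [0.2089 0.009  0.0298] turn about y: 0.464 (alt -2.678 )
```

arm_command:
  deltas:
    - [0.052,0,0.0075,0]
    - [0.052,0,0.0075,0]
    - [0.052,0,0.0075,0]
    - [0.052,0,0.0075,0]
    - [0,0,0,0.155]
    - [0,0,0,0.155]
    - [0,0,0,0.155]
    - [0,0,0,0]

```text
time: 11.02
tool_pos: [0.6787, 0.1322, 0.1318]
tcp_rot: [-1.56, 0.229, -0.222]
wrist_force: [0.1, 0.7, -0.1]
width: 0.915
```

```bash
python3 look.py f; python3 go.py 0.684 0.131 0.13 -16.5;python3 look.py f
```

```text
terra bbox (3, 204, 127, 105) [array([0.4775, 0.0972]), array([0.4755, 0.0984]), array([124.8725,  90.594 ]), np.float64(18.0731)]
blue bbox (226, 147, 72, 68) [array([0.6859, 0.1313]), array([0.686 , 0.1315]), array([64.1246, 64.0823]), np.float64(73.5732)]
green bbox (247, 251, 82, 72) [array([0.6813, 0.0127]), array([0.6813, 0.0127]), array([64.1423, 65.1806]), np.float64(13.2413)]
t 11.07 pos [0.679  0.1322 0.1323] jawyaw -16.4 ydir [-0.004 -0.    -1.   ] q6 0.44 F [-0.8 -0.2 -0.3] w 0.0774
shift tool x,y,z before turn: [0.0052 0.0023 0.0002] turn about y: 0.002 (alt -3.14 )
terra bbox (3, 204, 127, 105) [array([0.4752, 0.0987]), array([0.4755, 0.0982]), array([117.1965,  97.4549]), np.float64(10.6723)]
blue bbox (226, 147, 71, 68) [array([0.6859, 0.1314]), array([0.686 , 0.1315]), array([64.304 , 64.0589]), np.float64(73.3289)]
green bbox (247, 251, 81, 72) [array([0.6813, 0.0128]), array([0.6813, 0.0127]), array([64.1894, 65.3425]), np.float64(13.3188)]
```

arm_command:
  deltas:
    - [0.007,0.03,-0.002,0]
    - [0,0.04,0,0]
    - [0,0.04,0,0]
    - [0,0.015,0,0]
    - [0,0.007,0,0]
    - [0,0.005,0,0]
    - [0,0,0,0]
  fingers: 0.077

```text
time: 12.0
tool_pos: [0.6874, 0.1286, -0.001]
tcp_rot: [-1.558, 0.225, -0.228]
wrist_force: [0.4, 0.2, 0.5]
width: 0.896
```

```bash
python3 look.py g; python3 go.py 0.6859 0.1313 -0.0055 -16.5
```

```text
blue bbox (181, 190, 137, 118) [array([0.6863, 0.1318]), array([0.6863, 0.1315]), array([65.5052, 64.5456]), np.float64(73.4686)]
t 12.05 pos [ 0.6875  0.1285 -0.0008] jawyaw -16.6 ydir [ 0.002  0.    -1.   ] q6 0.44 F [-0.   0.7  1. ] w 0.0769
shift tool x,y,z before turn: [-0.0023  0.0047  0.0022] turn about y: -0.001 (alt 3.141 )
```

arm_command:
  deltas:
    - [-0.0015,0.002,0,0]
    - [0,0.0025,0,0]
    - [0,0,0,0]

```text
time: 12.42
tool_pos: [0.6847, 0.1288, -0.0069]
tcp_rot: [-1.559, 0.227, -0.227]
wrist_force: [0.7, 0.4, -0.2]
width: 0.897
```

arm_command:
  deltas:
    - [0,0,0,0]
    - [0,0,0,0]
    - [0,0,0,0]
  fingers: 0.05

```text
time: 12.8
tool_pos: [0.6856, 0.1289, -0.0061]
tcp_rot: [-1.558, 0.226, -0.228]
wrist_force: [1.7, -0.3, 2.5]
width: 0.76
```

```bash
python3 look.py g; python3 go.py 0.6859 0.1313 -0.0055 -16.5
```

```text
blue bbox (182, 192, 142, 122) [array([0.6865, 0.132 ]), array([0.6866, 0.1316]), array([65.7878, 65.354 ]), np.float64(73.4804)]
t 12.85 pos [ 0.6856  0.1289 -0.0061] jawyaw -16.6 ydir [ 0.001  0.    -1.   ] q6 0.44 F [ 1.3 -0.5  3.6] w 0.0646
shift tool x,y,z before turn: [-0.0004 -0.0006  0.0024] turn about y: -0.001 (alt 3.141 )
```

arm_command:
  deltas:
    - [0,-0.01,0,0]
    - [0,-0.03,0,0]
    - [0,-0.05,0,0]
    - [0,-0.03,0,-0.156]
    - [0,0,0,-0.156]
    - [0,0,0,-0.156]
    - [0,0,0,0]

```text
time: 13.72
tool_pos: [0.6844, 0.1288, 0.1132]
tcp_rot: [-1.566, -0.139, 0.14]
wrist_force: [-0.1, 0.3, -0.2]
width: 0.761
```

```bash
python3 go.py 0.4844 0.0476 0.10 10.3
```

```text
t 13.72 pos [0.6844 0.1288 0.1132] jawyaw 10.2 ydir [-0.001 -0.    -1.   ] q6 -0.03 F [-0.1  0.3 -0.2] w 0.065
shift tool x,y,z before turn: [-0.2112  0.0134 -0.0446] turn about y: -0.002 (alt 3.139 )
```

arm_command:
  deltas:
    - [-0.0425,0,-0.009,0]
    - [-0.0425,0,-0.009,0]
    - [-0.0425,0,-0.009,0]
    - [-0.0425,0,-0.009,0]
    - [-0.0415,0.03,-0.009,0]
    - [0,0.03,0,0]
    - [0,0,0,0]
    - [0,0,0,0]

```text
time: 14.72
tool_pos: [0.4861, 0.047, 0.0543]
tcp_rot: [-1.566, -0.141, 0.139]
wrist_force: [1.1, -0.3, 0.1]
width: 0.763
```

```bash
python3 go.py 0.4844 0.0476 0.016 10.3; python3 tray.py w_h.png;python3 go.py 0.4844 0.0476 0.016 10.3
```

```text
t 14.72 pos [0.4861 0.047  0.0543] jawyaw 10.2 ydir [ 0.001  0.    -1.   ] q6 -0.13 F [ 1.1 -0.3  0.1] w 0.0652
shift tool x,y,z before turn: [-0.0016  0.0383  0.0009] turn about y: -0.002 (alt 3.14 )
[0.48664653 0.04708502 0.05473678]
terra local x,y -0.0 0.0473 (104.263427734375, 105.1600112915039) -0.1629871175029507 [0.47785837 0.08646651]
blue local x,y 0.0009 -0.0163 (88.32830047607422, 89.7423324584961) -0.09686792347218898 [0.49010126 0.02404538]
green local x,y 0.1577 -0.0505 (41.08728790283203, 69.41683959960938) 14.640891666676737 [0.65051953 0.01846785]
t 14.78 pos [0.4866 0.0471 0.0547] jawyaw 10.2 ydir [ 0.003  0.    -1.   ] q6 -0.13 F [-0.3 -0.1 -1.4] w 0.0647
shift tool x,y,z before turn: [-0.0022  0.0387  0.0009] turn about y: -0.002 (alt 3.14 )
```

View pics/w_h.png

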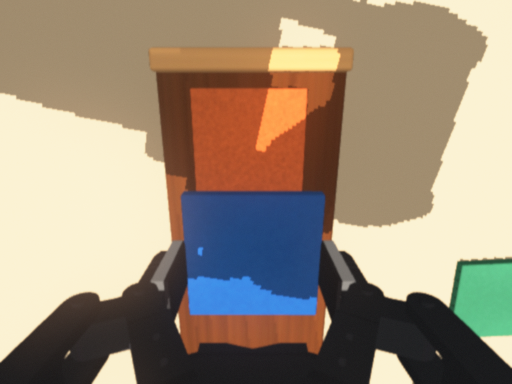

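arm_command:
  deltas:
    - [-0.001,0.02,0.001,0]
    - [0,0.014,0,0]
    - [0,0.004,0,0]
    - [0,0.002,0,0]
    - [0,0,0,0]
  newtons: 20

```text
time: 15.4
tool_pos: [0.4841, 0.0477, 0.0136]
tcp_rot: [-1.566, -0.141, 0.14]
wrist_force: [0.7, -0.7, -0.4]
width: 0.759
```

```bash
python3 go.py 0.4844 0.0476 0.0125 10.3
python3 - <<'E'
from h import *
t=np.load("/tmp/tray.npz"); d=grab("wrist"); m=mask(d,*COL["blue"]); z=sensors.read_state()["tool_pos"][2]+.0131
a,b,wh,ang=square(d,m,z); print(a,(a-t["c"])@t["u"],(a-t["c"])@t["v"],wh,ang)
E
```

```text
t 15.4 pos [0.4841 0.0477 0.0136] jawyaw 10.3 ydir [ 0.001  0.    -1.   ] q6 -0.13 F [ 0.7 -0.7 -0.4] w 0.0648
shift tool x,y,z before turn: [ 0.0003  0.0011 -0.0002] turn about y: -0.001 (alt 3.141 )
[0.48341782 0.05052654] -0.0009795753885832805 0.010925072026050704 (65.36389923095703, 65.88292694091797) 10.299620628356934
```

arm_command:
  deltas:
    - [0,0.0015,0,0]
    - [0,0.001,0,0]
    - [0,0.001,0,0]
    - [0,0,0,0]

```text
time: 15.95
tool_pos: [0.4845, 0.0475, 0.0118]
tcp_rot: [-1.567, -0.141, 0.14]
wrist_force: [-5.0, -1.6, 13.7]
width: 0.76
```

arm_command:
  deltas:
    - [0,0,0,0]
    - [0,0,0,0]
    - [0,-0.01,0,0]
    - [0,-0.05,0,0]
    - [0,-0.06,-0.02,0]
    - [0,0,-0.02,0]
    - [0,0,0,0]
  fingers: 0.078

```text
time: 16.82
tool_pos: [0.4917, 0.0078, 0.1306]
tcp_rot: [-1.567, -0.141, 0.137]
wrist_force: [-0.2, 0.2, 0.5]
width: 0.913
```

```bash
python3 tray.py w_i.png; python3 go.py 0.6813 0.0127 0.13 13.3
```

```text
[0.49065214 0.00835985 0.12944378]
terra local x,y -0.0002 0.0004 (105.7457046508789, 208.95761108398438) -0.10510480854298976 [0.48609427 0.04030653]
blue local x,y -0.0004 0.0102 (65.65103149414062, 63.35613250732422) 0.3446584894916782 [0.48406796 0.04992228]
green local x,y 0.1738 -0.0557 (63.00045394897461, 61.487632751464844) 3.0368829920551548 [0.66726617 0.01618484]
t 16.88 pos [0.4907 0.0084 0.1294] jawyaw 10.2 ydir [ 0.  0. -1.] q6 -0.21 F [-0.3  0.5 -0.7] w 0.078
shift tool x,y,z before turn: [ 0.1884 -0.0005 -0.0294] turn about y: -0.054 (alt 3.087 )
```

View pics/w_i.png

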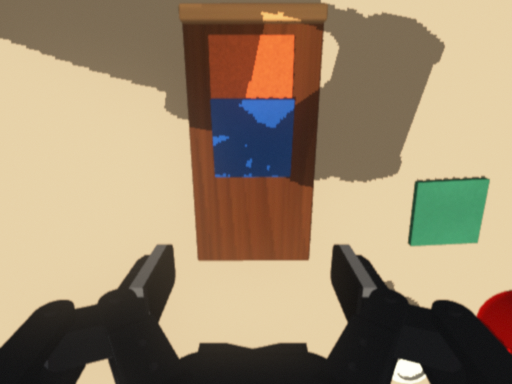

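arm_command:
  deltas:
    - [0.047,0,-0.008,0]
    - [0.047,0,-0.008,0]
    - [0.047,0,-0.008,0]
    - [0.047,0,-0.008,-0.054]
    - [0,0,0,0]
    - [0,0,0,0]

```text
time: 17.62
tool_pos: [0.6797, 0.0112, 0.1272]
tcp_rot: [-1.562, -0.18, 0.186]
wrist_force: [0.4, -0.6, -0.5]
width: 0.917
```

```bash
python3 look.py j;python3 go.py 0.6813 0.0127 0.13 13.3
```

```text
terra bbox (0, 64, 115, 163) [array([4.958e-01, 4.000e-04]), array([ 0.507 , -0.0188]), array([108.9668, 142.2909]), np.float64(10.2956)]
blue bbox (0, 43, 73, 90) [array([0.4807, 0.0485]), array([0.483 , 0.0469]), array([62.0525, 68.0962]), np.float64(10.3535)]
green bbox (218, 150, 73, 68) [array([0.6807, 0.0116]), array([0.6832, 0.01  ]), array([63.9127, 63.3572]), np.float64(13.5076)]
t 17.68 pos [0.6795 0.0111 0.1277] jawyaw 13.4 ydir [-0.003  0.    -1.   ] q6 -0.25 F [0.4 0.1 0.4] w 0.0781
shift tool x,y,z before turn: [ 0.0021 -0.0023  0.0011] turn about y: 0.001 (alt -3.141 )
```

arm_command:
  deltas:
    - [0.0015,0.03,-0.003,0]
    - [0,0.04,0,0]
    - [0,0.035,0,0]
    - [0,0.014,0,0]
    - [0,0.007,0,0]
    - [0,0.003,0,0]
    - [0,0,0,0]
  fingers: 0.077

```text
time: 18.55
tool_pos: [0.6846, 0.008, 0.0014]
tcp_rot: [-1.563, -0.185, 0.181]
wrist_force: [0.3, -0.0, -0.5]
width: 0.901
```

```bash
python3 look.py k;python3 go.py 0.6813 0.0127 -0.0055 13.3
```

```text
green bbox (180, 184, 135, 117) [array([0.6805, 0.0124]), array([0.6806, 0.0122]), array([64.5931, 65.1289]), np.float64(13.3222)]
t 18.6 pos [0.6847 0.0079 0.0015] jawyaw 13.4 ydir [ 0.002 -0.    -1.   ] q6 -0.26 F [-0.7 -0.4  0.1] w 0.0772
shift tool x,y,z before turn: [-0.0022  0.007   0.0054] turn about y: 0.001 (alt -3.141 )
```

View pics/w_k.png

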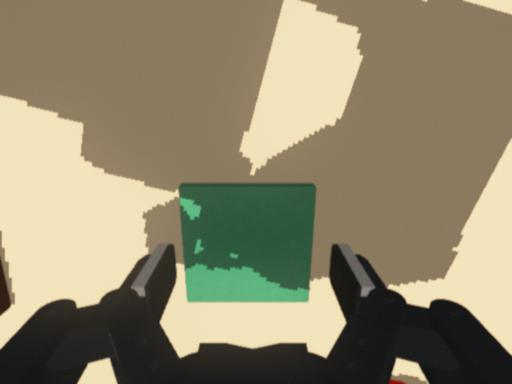

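arm_command:
  deltas:
    - [-0.0025,0.003,0.002,0]
    - [0,0.003,0,0]
    - [0,0.001,0,0]
    - [0,0,0,0]

```text
time: 19.1
tool_pos: [0.6806, 0.0093, -0.0072]
tcp_rot: [-1.563, -0.183, 0.183]
wrist_force: [0.1, -0.1, -0.2]
width: 0.901
```

arm_command:
  deltas:
    - [0,0,0,0]
    - [0,0,0,0]
    - [0,0,0,0]
  fingers: 0.05
  newtons: 30

```text
time: 19.48
tool_pos: [0.6816, 0.0093, -0.0061]
tcp_rot: [-1.563, -0.184, 0.182]
wrist_force: [1.1, 0.1, 3.9]
width: 0.76
```

```bash
python3 look.py k;python3 go.py 0.6813 0.0127 -0.0055 13.3
```

```text
green bbox (182, 193, 142, 122) [array([0.6809, 0.012 ]), array([0.681 , 0.0118]), array([65.407 , 65.9649]), np.float64(13.3345)]
t 19.52 pos [ 0.6817  0.0093 -0.0061] jawyaw 13.3 ydir [ 0.002 -0.    -1.   ] q6 -0.26 F [1.8 0.8 3.6] w 0.0647
shift tool x,y,z before turn: [ 0.0004 -0.0006  0.0034] turn about y: 0.001 (alt -3.141 )
```

arm_command:
  deltas:
    - [0,-0.01,0,0]
    - [0,-0.03,0,0]
    - [0,-0.05,0,0.052]
    - [0,-0.03,0,0]
    - [0,0,0,0]

```text
time: 20.15
tool_pos: [0.6829, 0.0093, 0.1168]
tcp_rot: [-1.567, -0.147, 0.137]
wrist_force: [0.4, 1.0, -0.6]
width: 0.758
```

```bash
python3 go.py 0.4922 0.0031 0.05 10.3
```

```text
t 20.15 pos [0.6829 0.0093 0.1168] jawyaw 10.4 ydir [ 0.006 -0.    -1.   ] q6 -0.2 F [ 0.4  1.  -0.6] w 0.0647
shift tool x,y,z before turn: [-0.1891  0.0656  0.0284] turn about y: 0.001 (alt -3.14 )
```

arm_command:
  deltas:
    - [-0.047,0,0.007,0]
    - [-0.047,0,0.007,0]
    - [-0.047,0,0.007,0]
    - [-0.047,0.02,0.007,0]
    - [0,0.05,0,0]
    - [0,0.015,0,0]
    - [0,0,0,0]
    - [0,0,0,0]

```text
time: 21.15
tool_pos: [0.4924, 0.003, 0.029]
tcp_rot: [-1.566, -0.143, 0.141]
wrist_force: [1.1, -0.4, -0.8]
width: 0.758
```

```bash
cat > held.py <<'E'
from h import *
import sys
t=np.load("/tmp/tray.npz"); d=grab("wrist"); m=mask(d,*COL[sys.argv[1]]); z=sensors.read_state()["tool_pos"][2]+.0131
a,b,wh,ang=square(d,m,z); print(a,"local",(a-t["c"])@t["u"],(a-t["c"])@t["v"],wh,ang)
cv2.imwrite("pics/held.png",d["color"][:,:,::-1])
E
python3 go.py 0.4922 0.0031 0.0125 10.3;  python3 held.py green
```

```text
t 21.15 pos [0.4924 0.003  0.029 ] jawyaw 10.4 ydir [ 0.002 -0.    -1.   ] q6 -0.23 F [ 1.1 -0.4 -0.8] w 0.0648
shift tool x,y,z before turn: [-0.0002  0.0165  0.0002] turn about y: 0.001 (alt -3.14 )
[0.49179312 0.00595832] local -0.0007006641349360953 -0.0344224163460866 (65.26117706298828, 65.77314758300781) 10.361076354980469
```

arm_command:
  deltas:
    - [0,0.01,0,0]
    - [0,0.003,0,0]
    - [0,0.002,0,0]
    - [0,0.001,0,0]
    - [0,0,0,0]
  newtons: 20

```text
time: 21.82
tool_pos: [0.4913, 0.0026, 0.013]
tcp_rot: [-1.567, -0.143, 0.142]
wrist_force: [-1.9, -2.1, 5.8]
width: 0.762
```

```bash
python3 held.py green
```

```text
[0.49038354 0.00607035] local -0.002067552366419519 -0.03406037398366959 (66.32259368896484, 63.61168670654297) 10.436429023742676
```

Contact at 6 N; lowering slightly more, then releasing.

arm_command:
  deltas:
    - [0.001,0.001,0,0]
    - [0,0.0005,0,0]
    - [0,0,0,0]

```text
time: 22.25
tool_pos: [0.4919, 0.0027, 0.0114]
tcp_rot: [-1.567, -0.142, 0.143]
wrist_force: [-2.3, -3.5, 7.3]
width: 0.762
```

arm_command:
  deltas:
    - [0,0,0,0]
    - [0,0,0,0]
    - [0,-0.01,0,0]
    - [0,-0.05,0,0]
    - [0,-0.06,-0.02,0]
    - [0,0,-0.02,0]
    - [0,0,0,0]
  fingers: 0.078

```text
time: 23.12
tool_pos: [0.4999, -0.0368, 0.1316]
tcp_rot: [-1.567, -0.143, 0.139]
wrist_force: [-0.1, 0.3, -0.3]
width: 0.913
```

```bash
python3 tray.py w_l.png
python3 - <<'E'
from h import *
d=grab("scene"); crop(d,290,195,60,"s_l.png",6)
E
python3 go.py 0.663 -0.126 0.13 0
```

```text
[ 0.49882322 -0.03607046  0.13034127]
terra local x,y -0.0001 -0.0196 (105.60962677001953, 171.86529541015625) -0.0005105778911342895 [0.48971777 0.02062524]
blue local x,y -0.0005 0.0203 (66.36730194091797, 45.26146697998047) -0.6476005360820523 [0.48224496 0.05983356]
green local x,y -0.001 -0.0344 (66.73334503173828, 63.4368896484375) 0.03504526164743993 [0.49148892 0.00587936]
t 23.23 pos [ 0.4982 -0.0357  0.1296] jawyaw 10.3 ydir [-0.001  0.001 -1.   ] q6 -0.3 F [ 0.2 -0.3  0.1] w 0.0781
shift tool x,y,z before turn: [ 0.1459 -0.0007 -0.1184] turn about y: 0.18 (alt -2.961 )
```

View pics/w_l.png

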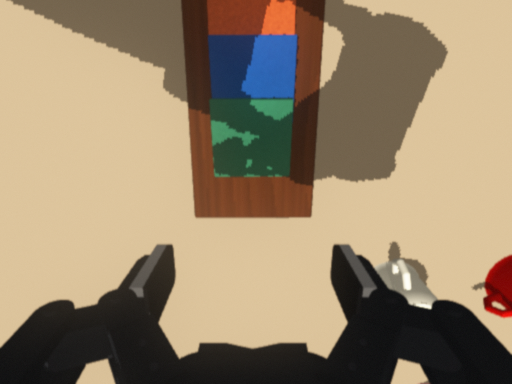

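View pics/s_l.png

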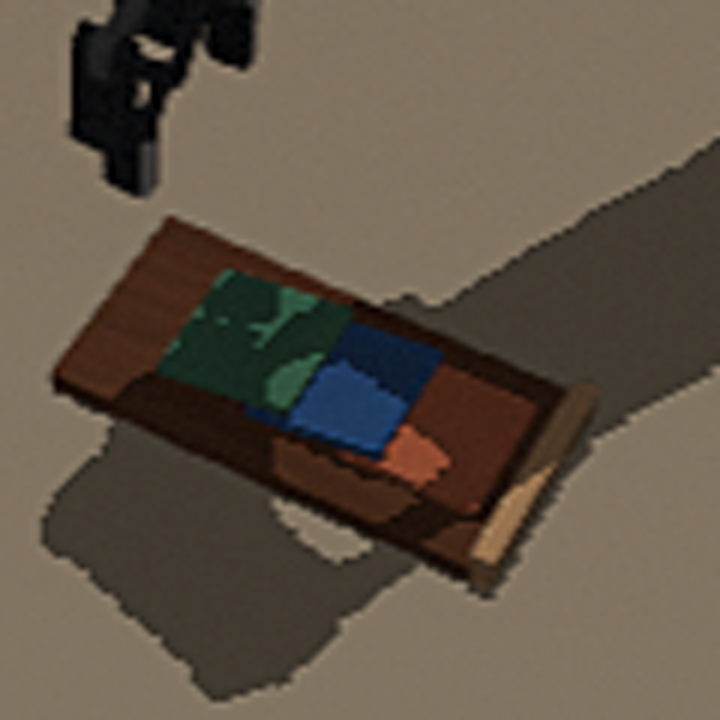

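arm_command:
  deltas:
    - [0.0365,-0.01,-0.0295,0]
    - [0.0365,-0.01,-0.0295,0]
    - [0.0365,-0.01,-0.0295,0]
    - [0.0365,0,-0.0295,0]
    - [0,0,0,-0.102]
    - [0,0,0,-0.102]
    - [0,0,0,0]

```text
time: 24.1
tool_pos: [0.6629, -0.1247, 0.158]
tcp_rot: [-1.548, -0.299, 0.304]
wrist_force: [-0.1, 0.3, -0.9]
width: 0.912
```

```bash
python3 look.py m; python3 go.py 0.663 -0.126 0.13 22
```

```text
terra bbox (50, 0, 130, 69) [array([ 0.5003, -0.0433]), array([ 0.5037, -0.0472]), array([110.8937,  52.0419]), np.float64(10.5427)]
t 24.15 pos [ 0.663  -0.1248  0.1584] jawyaw 22.0 ydir [-0.002  0.001 -1.   ] q6 -0.61 F [-0.8 -0.2  0.7] w 0.0782
shift tool x,y,z before turn: [-0.0004  0.0284 -0.0012] turn about y: -0.0 (alt 3.141 )
```

View pics/w_m.png

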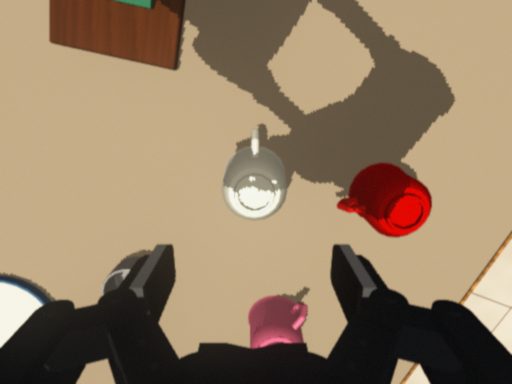

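Run:
```python
from h import *
d=dict(np.load("/tmp/w_m.npz")); 
m=mask(d,(0,0,100),(180,70,255)); 
cv2.imwrite("pics/cupc.png",cv2.resize(d["color"][110:240,190:320,::-1],None,fx=5,fy=5,interpolation=cv2.INTER_CUBIC))
print(cast(d,[(256,194)],.06),"handle tip",cast(d,[(255,127)],.035), "red handle",cast(d,[(340,205)],.03))
```

```text
[[ 0.66564579 -0.12497716  0.06      ]] handle tip [[ 0.64503156 -0.0763932   0.035     ]] red handle [[ 0.74805068 -0.11407087  0.03      ]]
```

View pics/cupc.png

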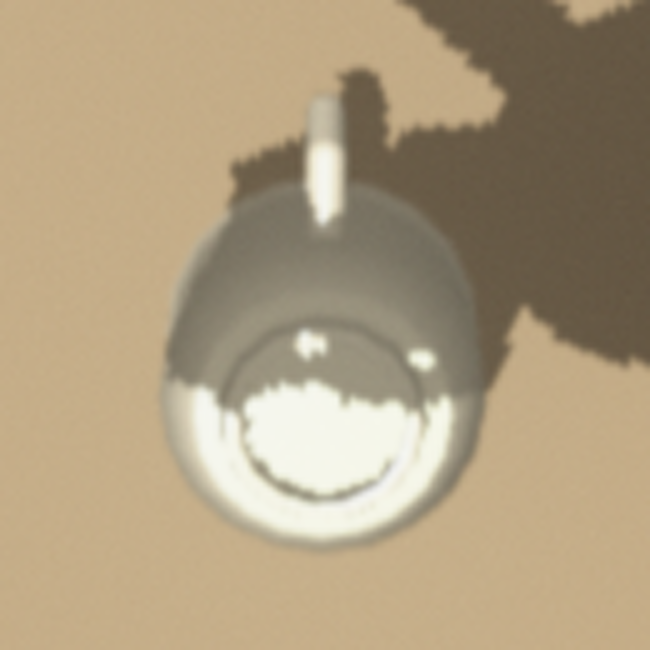

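arm_command:
  deltas:
    - [0.001,0.03,0.001,0]
    - [0,0.04,0,0]
    - [0,0.04,0,0]
    - [0,0.03,0,0]
    - [0,0.01,0,0]
    - [0,0,0,0]

```text
time: 24.9
tool_pos: [0.6638, -0.124, 0.0094]
tcp_rot: [-1.549, -0.301, 0.303]
wrist_force: [-0.1, 0.2, 0.5]
width: 0.914
```

```bash
python3 look.py n; python3 go.py 0.6636 -0.1237 0.008 22
```

```text
terra bbox (0, 0, 89, 44) [array([ 0.5397, -0.0564]), array([ 0.5412, -0.0557]), array([37.0606, 16.4254]), np.float64(17.197)]
t 24.95 pos [ 0.6649 -0.1243  0.0107] jawyaw 22.0 ydir [ 0.001 -0.    -1.   ] q6 -0.61 F [ 0.5  0.1 -0.9] w 0.0781
shift tool x,y,z before turn: [-0.0009  0.0027  0.0011] turn about y: 0.001 (alt -3.141 )
```

View pics/w_n.png

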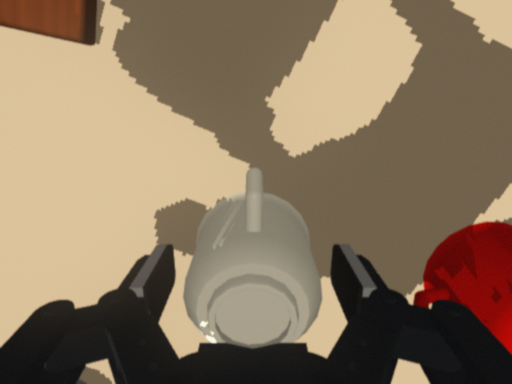

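arm_command:
  deltas:
    - [0,0.001,0,0]
    - [0,0,0,0]
    - [0,0,0,0]
    - [0,0,0,0]
  fingers: 0.045
  newtons: 30

```text
time: 25.45
tool_pos: [0.6661, -0.1248, 0.0111]
tcp_rot: [-1.551, -0.305, 0.299]
wrist_force: [-0.3, 0.3, 6.0]
width: 0.674
```

arm_command:
  deltas:
    - [0,-0.01,0,0]
    - [0,-0.03,0,0]
    - [0,-0.05,0,0]
    - [0,-0.03,0,0]
    - [0,-0.03,0,0]
    - [0,0,0,0]

```text
time: 26.2
tool_pos: [0.6663, -0.1249, 0.1625]
tcp_rot: [-1.552, -0.307, 0.298]
wrist_force: [1.2, -0.2, -1.3]
width: 0.675
```

```bash
python3 go.py 0.458 -0.403 0.15 22; python3 look.py o
```

```text
t 26.2 pos [ 0.6663 -0.1249  0.1625] jawyaw 22.1 ydir [ 0.006 -0.001 -1.   ] q6 -0.61 F [ 1.2 -0.2 -1.3] w 0.0576
shift tool x,y,z before turn: [-0.2976  0.0116 -0.1795] turn about y: 0.001 (alt -3.141 )
terra bbox (46, 0, 131, 67) [array([ 0.5004, -0.0432]), array([ 0.5052, -0.0469]), array([112.2726,  53.5655]), np.float64(11.4447)]
```

View pics/w_o.png

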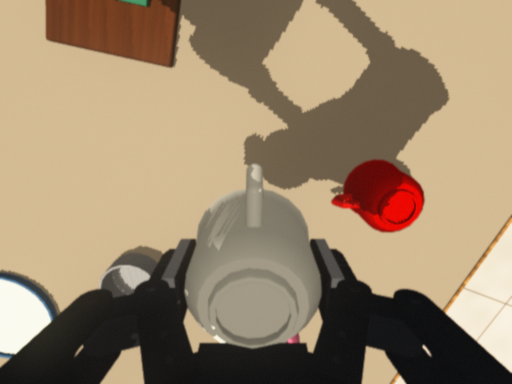

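arm_command:
  deltas:
    - [-0.0425,0,-0.0256,0]
    - [-0.0425,0,-0.0256,0]
    - [-0.0425,0,-0.0256,0]
    - [-0.0425,0,-0.0256,0]
    - [-0.0425,0,-0.0256,0]
    - [-0.0425,0,-0.0256,0]
    - [-0.0425,0,-0.0256,0]
    - [0,0,0,0]
    - [0,0,0,0]

```text
time: 27.38
tool_pos: [0.455, -0.4013, 0.1568]
tcp_rot: [-1.547, -0.3, 0.302]
wrist_force: [-0.2, 1.0, -0.7]
width: 0.675
```

```bash
python3 look.py p; python3 go.py 0.458 -0.403 0.02 22
python3 - <<'E'
from h import *
d=dict(np.load("/tmp/top.npz")); cv2.imwrite("pics/sauc_t.png",cv2.resize(d["color"][195:265,350:430,::-1],None,fx=7,fy=7,interpolation=cv2.INTER_CUBIC))
E
```

```text
t 27.43 pos [ 0.4555 -0.401   0.1572] jawyaw 22.1 ydir [-0.002  0.002 -1.   ] q6 -1.15 F [ 0.3 -0.1 -0.2] w 0.0574
shift tool x,y,z before turn: [ 0.0016  0.1372 -0.0032] turn about y: 0.001 (alt -3.14 )
```

View pics/w_p.png

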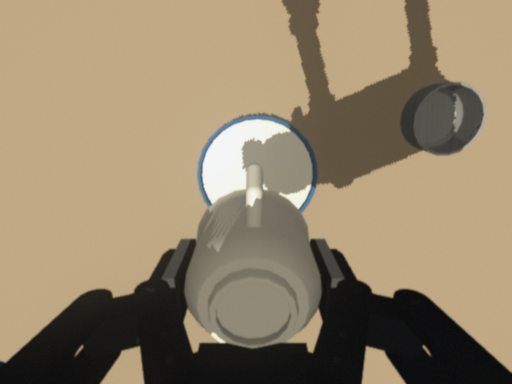

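View pics/sauc_t.png

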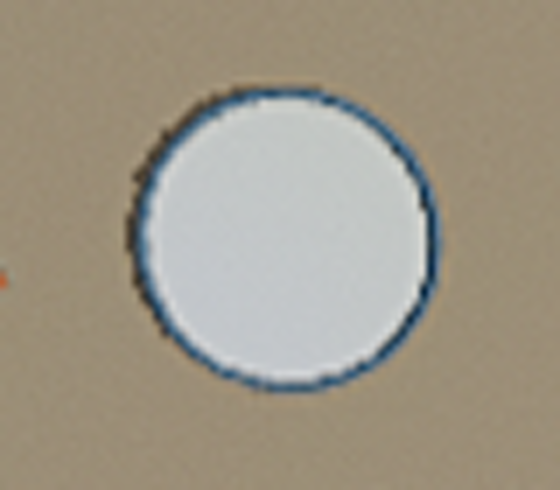

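Run:
```python
from h import *
def circ(P):
    A=np.c_[2*P,np.ones(len(P))]; s=np.linalg.lstsq(A,(P**2).sum(1),rcond=None)[0]; return s[:2],np.sqrt(s[2]+s[:2]@s[:2])
d=dict(np.load("/tmp/w_p.npz")); m=mask(d,(95,70,30),(125,255,255)); m[230:]=0;m[:,:185]=0;m[:,330:]=0
v,u=np.where(m>0); P=cast(d,np.c_[u,v],.011)[:,:2]; c,r=circ(P)
for _ in range(3):
    e=np.abs(np.linalg.norm(P-c,axis=1)-r); P=P[e<max(.002,2*e.std())]; c,r=circ(P)
print(len(P),c,r)
d=dict(np.load("/tmp/top.npz")); m=mask(d,(95,70,30),(125,255,255)); m[:200]=0;m[260:]=0;m[:,:360]=0;m[:,425:]=0
v,u=np.where(m>0); P=cast(d,np.c_[u,v],.011)[:,:2]; print("top",circ(P))
```

```text
741 [ 0.4580135  -0.39809952] 0.05705144387740473
top (array([ 0.45482897, -0.39698442]), np.float64(0.05745986653566859))
```

arm_command:
  deltas:
    - [0.003,0.03,0.001,0]
    - [0,0.04,0,0]
    - [0,0.04,0,0]
    - [0,0.02,0,0]
    - [0,0.005,0,0]
    - [0,0,0,0]
    - [0,0,0,0]

```text
time: 28.3
tool_pos: [0.4596, -0.4012, 0.0257]
tcp_rot: [-1.552, -0.304, 0.301]
wrist_force: [-1.0, -0.5, -0.3]
width: 0.674
```

```bash
python3 look.py q; python3 go.py 0.4584 -0.399 0.0175 22
```

```text
t 28.35 pos [ 0.4594 -0.4012  0.0257] jawyaw 22.1 ydir [ 0.002 -0.002 -1.   ] q6 -1.14 F [ 0.1  0.2 -1. ] w 0.0577
shift tool x,y,z before turn: [-0.0001  0.0082  0.0025] turn about y: 0.001 (alt -3.141 )
```

View pics/w_q.png

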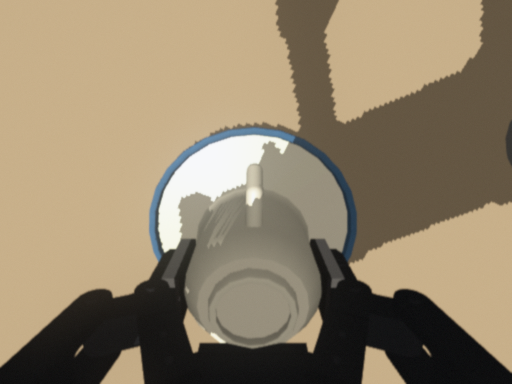

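Run:
```python
from h import *
def circ(P):
    A=np.c_[2*P,np.ones(len(P))]; s=np.linalg.lstsq(A,(P**2).sum(1),rcond=None)[0]; return s[:2],np.sqrt(s[2]+s[:2]@s[:2])
d=dict(np.load("/tmp/w_q.npz")); m=mask(d,(95,70,30),(125,255,255)); m[260:]=0;m[:,:130]=0;m[:,370:]=0
v,u=np.where(m>0); P=cast(d,np.c_[u,v],.011)[:,:2]; c,r=circ(P)
for _ in range(3):
    e=np.abs(np.linalg.norm(P-c,axis=1)-r); P=P[e<max(.002,2*e.std())]; c,r=circ(P)
print(len(P),c,r)
s=sensors.read_state(); R=Rn.from_rotvec(s["tcp_rot"]).as_matrix(); print(R.T@(np.r_[c,s["tool_pos"][2]]-s["tool_pos"]))
```

```text
2322 [ 0.45795072 -0.39811752] 0.05689234440031547
[-2.02590763e-04 -1.05203828e-05  3.45079717e-03]
```

Shift z by +0.0025, then lower slowly onto the saucer.

arm_command:
  deltas:
    - [0,0.003,0.0025,0]
    - [0,0.002,0,0]
    - [0,0.001,0,0]
    - [0,0,0,0]

```text
time: 28.85
tool_pos: [0.4573, -0.3979, 0.0182]
tcp_rot: [-1.55, -0.302, 0.302]
wrist_force: [-0.7, 1.1, 2.3]
width: 0.678
```

arm_command:
  deltas:
    - [0,0.001,0,0]
    - [0,0.0005,0,0]
    - [0,0,0,0]

```text
time: 29.22
tool_pos: [0.4575, -0.398, 0.0181]
tcp_rot: [-1.55, -0.302, 0.302]
wrist_force: [-4.2, 3.4, 11.2]
width: 0.678
```

arm_command:
  deltas:
    - [0,-0.001,0,0]
    - [0,0,0,0]
    - [0,0,0,0]
  fingers: 0.08

```text
time: 29.6
tool_pos: [0.4573, -0.3978, 0.0171]
tcp_rot: [-1.549, -0.302, 0.302]
wrist_force: [0.1, -0.4, 0.4]
width: 0.935
```

arm_command:
  deltas:
    - [0,-0.03,0,0]
    - [0,-0.05,0,0]
    - [0,-0.05,0,0]
    - [0,-0.01,-0.02,0]
    - [0,0,0,0]

```text
time: 30.22
tool_pos: [0.466, -0.4179, 0.159]
tcp_rot: [-1.553, -0.303, 0.3]
wrist_force: [-0.1, -0.2, 0.0]
width: 0.934
```

```bash
python3 look.py r; python3 go.py 0.589 -0.282 0.15 0
python3 - <<'E'
from h import *
def circ(P):
    A=np.c_[2*P,np.ones(len(P))]; s=np.linalg.lstsq(A,(P**2).sum(1),rcond=None)[0]; return s[:2],np.sqrt(s[2]+s[:2]@s[:2])
d=dict(np.load("/tmp/w_r.npz")); m=mask(d,(95,70,30),(125,255,255)); m[:60]=0;m[260:]=0;m[:,:130]=0;m[:,370:]=0
v,u=np.where(m>0); P=cast(d,np.c_[u,v],.011)[:,:2]; c,r=circ(P)
for _ in range(3):
    e=np.abs(np.linalg.norm(P-c,axis=1)-r); P=P[e<max(.002,2*e.std())]; c,r=circ(P)
print(len(P),c,r, "proj of centre at z=.067",proj(d,[[*c,.067]]))
cv2.imwrite("pics/r_c.png",cv2.resize(d["color"][60:220,170:330,::-1],None,fx=4,fy=4,interpolation=cv2.INTER_CUBIC))
E
```

```text
t 30.27 pos [ 0.4648 -0.4164  0.1572] jawyaw 22.0 ydir [-0.  0. -1.] q6 -1.16 F [-0.5 -0.1 -0.8] w 0.08
shift tool x,y,z before turn: [0.1656 0.0072 0.078 ] turn about y: 0.385 (alt -2.757 )
1108 [ 0.45810048 -0.3983004 ] 0.057078329920777715 proj of centre at z=.067 [[252.72584287 169.08621698]]
```

View pics/r_c.png

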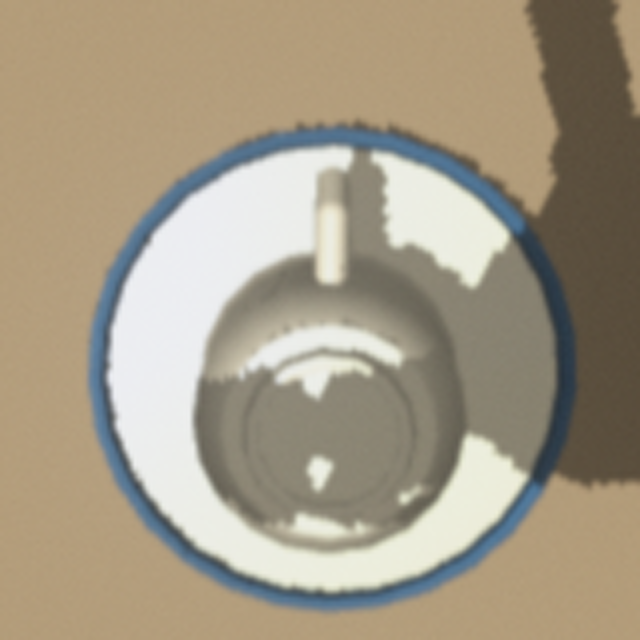

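View pics/w_r.png

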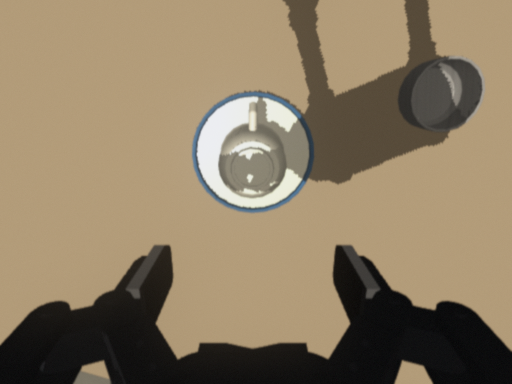

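arm_command:
  deltas:
    - [0.0414,0,0.0195,0]
    - [0.0414,0,0.0195,0]
    - [0.0414,0,0.0195,0]
    - [0.0414,0.01,0.0195,0]
    - [0,0,0,0]
    - [0,0,0,0]

```text
time: 31.02
tool_pos: [0.5876, -0.2811, 0.1454]
tcp_rot: [-1.548, -0.3, 0.305]
wrist_force: [0.6, -1.3, 0.1]
width: 0.936
```

```bash
python3 look.py s; python3 go.py 0.589 -0.282 0.0 22
python3 - <<'E'
from h import *
d=dict(np.load("/tmp/w_s.npz"))
cv2.imwrite("pics/s_c.png",cv2.resize(d["color"][110:240,190:320,::-1],None,fx=5,fy=5,interpolation=cv2.INTER_CUBIC))
E
```

```text
t 31.07 pos [ 0.5877 -0.2818  0.146 ] jawyaw 22.1 ydir [-0.002  0.001 -1.   ] q6 -0.87 F [1.1 0.1 1.2] w 0.0799
shift tool x,y,z before turn: [ 0.0014  0.146  -0.0009] turn about y: 0.001 (alt -3.141 )
```

View pics/s_c.png

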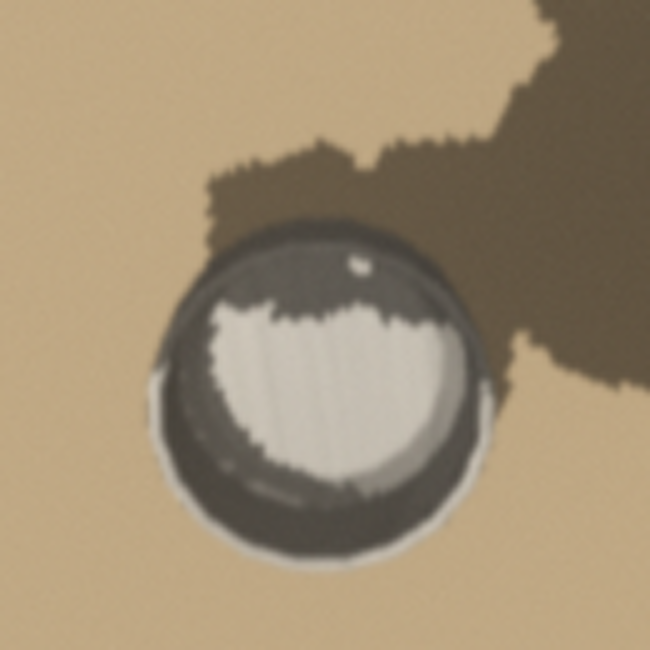

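Run:
```python
from h import *
d=dict(np.load("/tmp/w_s.npz")); s=sensors.read_state(); R=Rn.from_rotvec(s["tcp_rot"]).as_matrix()
e=cast(d,[(219.6,190),(288.4,190),(254,224),(254,190)],.034); print(e); print((e-s["tool_pos"])@R)
```

```text
[[ 0.56094383 -0.29407765  0.034     ]
 [ 0.6171251  -0.27114066  0.034     ]
 [ 0.60138541 -0.31278343  0.034     ]
 [ 0.58904419 -0.28260518  0.034     ]]
[[-0.02916058  0.11210439 -0.00151853]
 [ 0.0315222   0.11198446 -0.00135465]
 [ 0.00129815  0.11198916 -0.03404052]
 [ 0.00119131  0.11204441 -0.00143656]]
```

arm_command:
  deltas:
    - [0.001,0.03,-0.001,0]
    - [0,0.04,0,0]
    - [0,0.04,0,0]
    - [0,0.025,0,0]
    - [0,0.01,0,0]
    - [0,0,0,0]
    - [0,0,0,0]

```text
time: 31.95
tool_pos: [0.5914, -0.2834, 0.0041]
tcp_rot: [-1.551, -0.303, 0.3]
wrist_force: [-0.1, 1.0, 0.2]
width: 0.933
```

```bash
python3 look.py t; python3 go.py 0.589 -0.2826 0.0 22
```

```text
t 32.0 pos [ 0.5915 -0.2834  0.0042] jawyaw 22.0 ydir [ 0.003 -0.001 -1.   ] q6 -0.87 F [-0.1 -0.3 -0. ] w 0.0799
shift tool x,y,z before turn: [-0.0021  0.0042  0.0017] turn about y: 0.001 (alt -3.141 )
```

View pics/w_t.png

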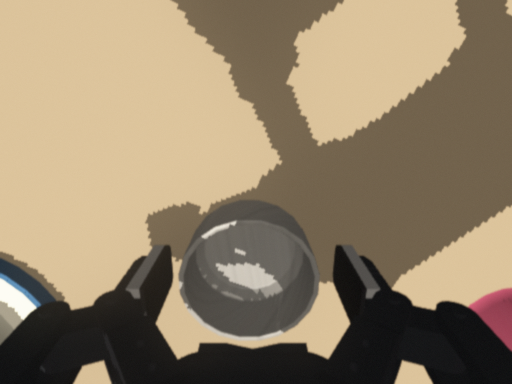

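arm_command:
  deltas:
    - [-0.0015,0.002,0.0015,0]
    - [0,0.001,0,0]
    - [0,0,0,0]

```text
time: 32.38
tool_pos: [0.5884, -0.2815, -0.0006]
tcp_rot: [-1.55, -0.302, 0.302]
wrist_force: [-0.7, 0.2, -0.1]
width: 0.939
```

arm_command:
  deltas:
    - [0,0,0,0]
    - [0,0,0,0]
    - [0,0,0,0]
  fingers: 0.045
  newtons: 25

```text
time: 32.75
tool_pos: [0.5887, -0.2817, -0.0003]
tcp_rot: [-1.55, -0.302, 0.302]
wrist_force: [0.7, -0.3, 1.6]
width: 0.717
```

```bash
python3 go.py 0.589 -0.2826 0.0 22
```

```text
t 32.75 pos [ 5.887e-01 -2.817e-01 -3.000e-04] jawyaw 22.1 ydir [ 0.001 -0.    -1.   ] q6 -0.87 F [ 0.7 -0.3  1.6] w 0.0612
shift tool x,y,z before turn: [-0.0001 -0.0003 -0.0009] turn about y: 0.001 (alt -3.141 )
```

arm_command:
  deltas:
    - [0,-0.01,0,0]
    - [0,-0.03,0,0]
    - [0,-0.05,0,0]
    - [0,-0.06,0,0]
    - [0,-0.06,0,0]
    - [0,-0.06,0,0]
    - [0,0,0,0]

```text
time: 33.62
tool_pos: [0.5917, -0.2833, 0.2781]
tcp_rot: [-1.558, -0.311, 0.294]
wrist_force: [0.2, -0.8, -0.5]
width: 0.715
```

```bash
python3 look.py v; python3 go.py 0.487 0.30 0.28 91
```

```text
terra bbox (419, 44, 80, 55) [array([ 0.7994, -0.0882]), array([ 0.8017, -0.0873]), array([100.4531,  62.5588]), np.float64(26.342)]
t 33.67 pos [ 0.59   -0.2825  0.274 ] jawyaw 22.1 ydir [ 0.007 -0.004 -1.   ] q6 -0.87 F [-0.6  1.  -1.5] w 0.0611
shift tool x,y,z before turn: [ 0.1233 -0.0088  0.5785] turn about y: -1.203 (alt 1.938 )
```

View pics/w_v.png

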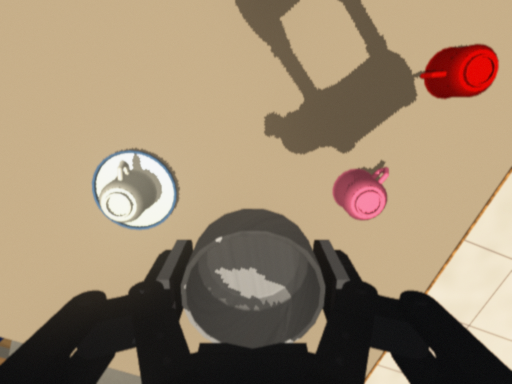

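arm_command:
  deltas:
    - [0.0105,0,0.0532,0]
    - [0.0105,0,0.0532,0]
    - [0.0105,0,0.0532,0]
    - [0.0105,0,0.0532,0]
    - [0.0105,0,0.0532,0]
    - [0.0105,0,0.0532,0]
    - [0.0105,0,0.0532,0]
    - [0.0105,0,0.0532,0]
    - [0.0105,0,0.0532,0]
    - [0.0105,0,0.0532,0]
    - [0,0,0,0]
    - [0,0,0,0]

```text
time: 35.17
tool_pos: [0.4849, 0.2503, 0.2675]
tcp_rot: [-1.551, -0.3, 0.305]
wrist_force: [0.5, -0.6, -0.4]
width: 0.718
```

```bash
python3 look.py x; python3 go.py 0.487 0.35 0.28 91
```

```text
t 35.23 pos [0.4853 0.2498 0.2679] jawyaw 22.0 ydir [-0.002 -0.002 -1.   ] q6 0.05 F [-0.5  0.3 -1.5] w 0.061
shift tool x,y,z before turn: [ 0.0391 -0.0123  0.0922] turn about y: -1.203 (alt 1.938 )
```

View pics/w_x.png

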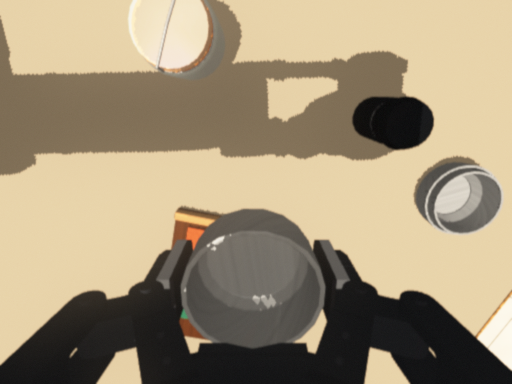

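Run:
```python
from h import *
d=dict(np.load("/tmp/w_x.npz"))
a=cv2.resize(d["color"][0:95,110:250,::-1],None,fx=5,fy=5,interpolation=cv2.INTER_CUBIC)
b=cv2.convertScaleAbs(cv2.resize(d["color"][80:165,340:450,::-1],None,fx=6,fy=6,interpolation=cv2.INTER_CUBIC),alpha=3,beta=0)
cv2.imwrite("pics/jar.png",a);cv2.imwrite("pics/gr.png",b)
```

View pics/jar.png

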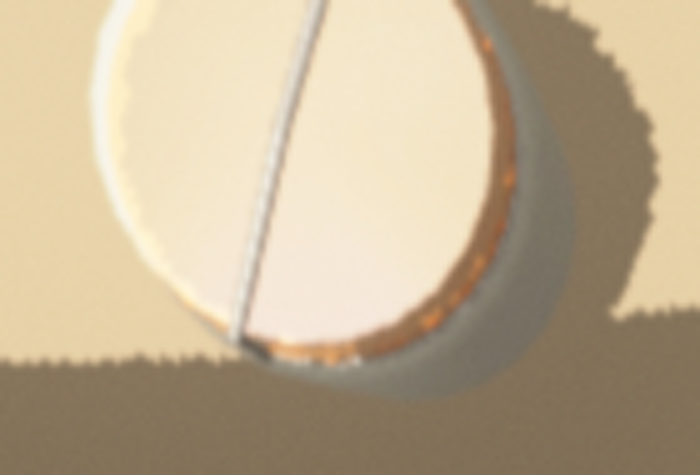

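View pics/gr.png

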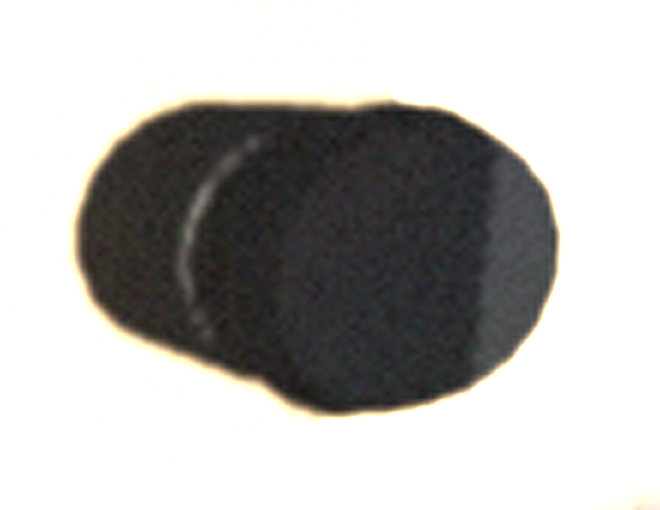

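arm_command:
  deltas:
    - [-0.01,0,0.05,0]
    - [0,0,0,0]
    - [0,0,0,0]

```text
time: 35.6
tool_pos: [0.4582, 0.2921, 0.2691]
tcp_rot: [-1.551, -0.301, 0.301]
wrist_force: [-0.5, -1.1, -0.7]
width: 0.715
```

```bash
python3 look.py y; python3 go.py 0.487 0.35 0.28 91
python3 - <<'E'
from h import *
d=dict(np.load("/tmp/w_x.npz")); print("grinder top x:",cast(d,[(408.9,122.6)],.1))
d=dict(np.load("/tmp/w_y.npz"))
a=cv2.resize(d["color"][20:160,100:260,::-1],None,fx=4,fy=4,interpolation=cv2.INTER_CUBIC)
b=cv2.convertScaleAbs(cv2.resize(d["color"][110:240,340:480,::-1],None,fx=5,fy=5,interpolation=cv2.INTER_CUBIC),alpha=3,beta=0)
cv2.imwrite("pics/jar2.png",a);cv2.imwrite("pics/gr2.png",b)
E
```

```text
t 35.65 pos [0.4584 0.2921 0.2691] jawyaw 22.0 ydir [ 0.    -0.001 -1.   ] q6 0.14 F [ 0.3 -0.2 -0.2] w 0.0617
shift tool x,y,z before turn: [ 0.0482 -0.0109  0.043 ] turn about y: -1.205 (alt 1.937 )
grinder top x: [[0.61019613 0.35634005 0.1       ]]
```

View pics/jar2.png

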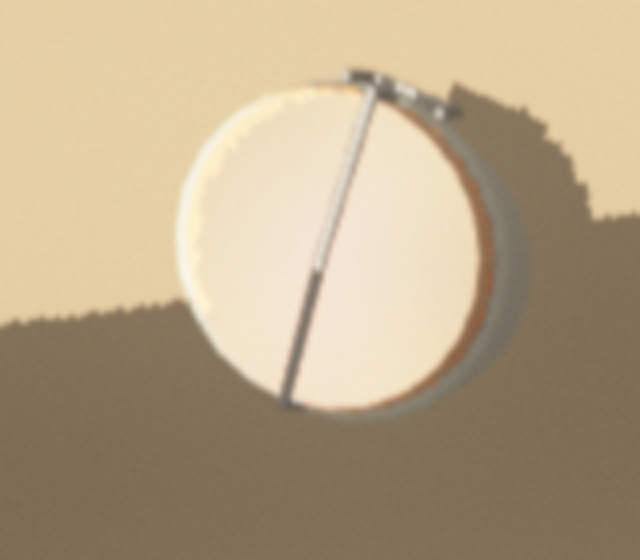

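View pics/gr2.png

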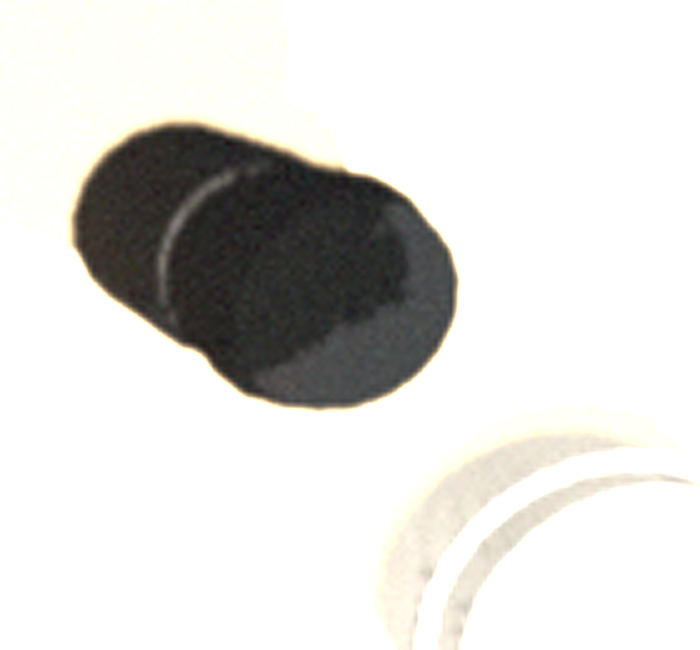

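Run:
```python
from h import *
d=dict(np.load("/tmp/w_y.npz"))
J=cast(d,[(182.6,81.4)],.110)[0];G=cast(d,[(406.8,167.6)],.1)[0];print(J,G,np.linalg.norm((J-G)[:2]))
# base edges of grinder: leftmost/top point of base on shelf
for z in (0,):
  print("base arc pts",cast(d,[(340+73/5-.4,110+225/5-.4),(340+185/5-.4,110+122/5-.4)],z))
x=dict(np.load("/tmp/w_x.npz")); print("x base arc",cast(x,[(340+78/6-.4,80+235/6-.4)],0))
for n in("top","scene"):
    e=dict(np.load(f"/tmp/{n}.npz")); o=lambda u,v,r,p:(max(0,u-r)+p[0]/5-.4,max(0,v-r)+p[1]/5-.4)
    if n=="top": print(cast(e,o(110,226,75,(367,622)),.11),cast(e,o(110,226,75,(352,130)),.1))
```

```text
[0.36350756 0.35035117 0.11      ] [0.60753411 0.3571272  0.1       ] 0.24412060449886513
base arc pts [[0.58824934 0.34339664 0.        ]
 [0.60301387 0.3797018  0.        ]]
x base arc [[0.58866397 0.34331977 0.        ]]
[[0.36024109 0.34489295 0.11      ]] [[0.60893705 0.35395894 0.1       ]]
```

arm_command:
  deltas:
    - [0.0373,0,-0.0224,0]
    - [0.0373,0,-0.0224,0]
    - [0.0373,0,-0.0224,0]
    - [0.0373,0,-0.0224,0]
    - [0,0,0,0]
    - [0,0,0,0]

```text
time: 36.4
tool_pos: [0.6297, 0.2652, 0.2687]
tcp_rot: [-1.55, -0.299, 0.302]
wrist_force: [-0.1, 0.3, 0.3]
width: 0.714
```

```bash
python3 look.py z; python3 go.py 0.487 0.35 0.28 91
python3 - <<'E'
from h import *
d=dict(np.load("/tmp/w_z.npz"))
cv2.imwrite("pics/gr3.png",cv2.convertScaleAbs(d["color"][:,:,::-1],alpha=2,beta=0))
b=cv2.inRange(d["color"],(0,0,0),(60,60,60)); b[200:]=0
c=biggest(b)[0]; print(cv2.boundingRect(c), cv2.contourArea(c))
x,y,w,h=cv2.boundingRect(c)
cv2.imwrite("pics/gr3c.png",cv2.convertScaleAbs(cv2.resize(d["color"][y-10:y+h+10,x-10:x+w+10,::-1],None,fx=5,fy=5,interpolation=cv2.INTER_CUBIC),alpha=3,beta=0))
E
```

```text
terra bbox (71, 194, 82, 105) [array([0.4847, 0.0476]), array([0.4807, 0.0775]), array([111.4357, 191.0112]), np.float64(10.3861)]
blue bbox (82, 234, 46, 35) [array([0.4783, 0.0461]), array([0.4778, 0.0469]), array([68.9077, 45.5429]), np.float64(11.0316)]
green bbox (80, 261, 46, 39) [array([ 0.4876, -0.0065]), array([ 0.4875, -0.0035]), array([68.5293, 65.5447]), np.float64(14.6458)]
t 36.45 pos [0.6293 0.2656 0.2691] jawyaw 22.0 ydir [-0.001 -0.    -1.   ] q6 -0.02 F [-0.1 -0.1 -1.5] w 0.0609
shift tool x,y,z before turn: [-0.1003 -0.0108  0.1315] turn about y: -1.204 (alt 1.937 )
(244, 54, 53, 56) 2261.0
```

View pics/gr3c.png

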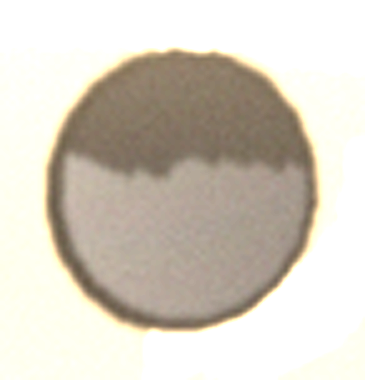

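arm_command:
  deltas:
    - [-0.0336,0,0.0363,0]
    - [-0.0336,0,0.0363,0]
    - [-0.0336,0,0.0363,0]
    - [-0.0336,0,0.0363,0]
    - [0,0,0,-0.172]
    - [0,0,0,-0.172]
    - [0,0,0,-0.172]
    - [0,0,0,-0.172]
    - [0,0,0,-0.172]
    - [0,0,0,-0.172]
    - [0,0,0,-0.172]
    - [0,0,0,0]
    - [0,0,0,0]

```text
time: 38.08
tool_pos: [0.4501, 0.3505, 0.2697]
tcp_rot: [-1.202, -1.221, 1.22]
wrist_force: [-0.2, -1.0, -0.1]
width: 0.717
```

```bash
python3 look.py aa; python3 go.py 0.487 0.353 0.28 91
python3 - <<'E'
from h import *
d=dict(np.load("/tmp/w_z.npz")); print("grinder",cast(d,[(270,81.6)],.1))
E
```

```text
terra bbox (0, 128, 103, 93) [array([0.4844, 0.0525]), array([0.4819, 0.081 ]), array([109.5386, 155.7669]), np.float64(10.2887)]
blue bbox (9, 153, 48, 49) [array([0.4872, 0.0467]), array([0.487 , 0.0468]), array([67.5397, 43.3961]), np.float64(10.2762)]
t 38.12 pos [0.4502 0.3505 0.2696] jawyaw 90.9 ydir [ 0.  0. -1.] q6 -0.97 F [-0.3  0.1 -0.4] w 0.061
shift tool x,y,z before turn: [ 0.0019 -0.0104 -0.0368] turn about y: -0.001 (alt 3.141 )
grinder [[0.61131063 0.35468462 0.1       ]]
```

View pics/w_aa.png

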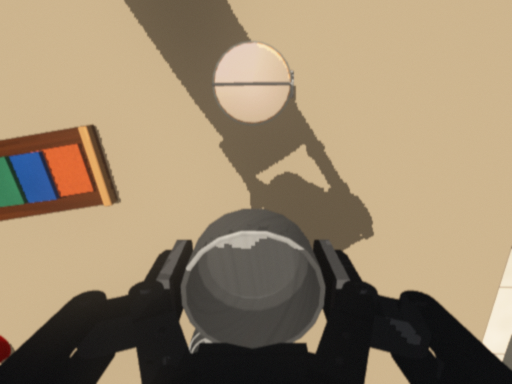

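Run:
```python
from h import *
d=dict(np.load("/tmp/w_aa.npz")); 
cv2.imwrite("pics/jar3.png",cv2.resize(d["color"][25:140,195:310,::-1],None,fx=5,fy=5,interpolation=cv2.INTER_CUBIC))
J=cast(d,[(252.5,82)],.11)[0]; G=np.array([.6113,.3547]); print(J,np.linalg.norm(J[:2]-G),(J[:2]+G)/2, np.degrees(np.arctan2(*(G-J[:2])[::-1])))
```

```text
[0.36078288 0.34900923 0.11      ] 0.2505817470841707 [0.48604144 0.35185461] 1.3013131590125464
```

View pics/jar3.png

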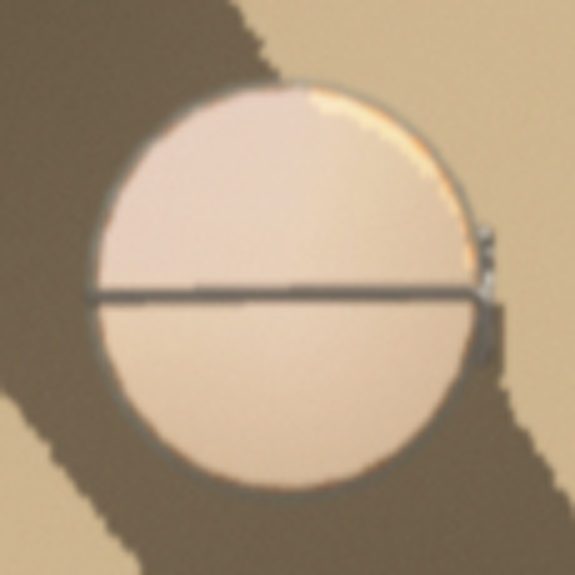

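arm_command:
  deltas:
    - [0.001,0.03,-0.036,0]
    - [0,0.05,0,0]
    - [0,0.05,0,0]
    - [0,0.05,0,0]
    - [0,0.03,0,0]
    - [0,0.02,0,0]
    - [0,0.015,0,0]
    - [0,0.01,0,0]
    - [0,0,0,0]
    - [0,0,0,0]

```text
time: 39.38
tool_pos: [0.4875, 0.3527, 0.0154]
tcp_rot: [-1.201, -1.224, 1.221]
wrist_force: [-0.0, -0.3, -0.7]
width: 0.718
```

```bash
python3 look.py bb; python3 go.py 0.486 0.352 0.0 91.3
```

```text
terra bbox (117, 0, 251, 51) [array([0.3798, 0.3459]), array([0.3806, 0.3489]), array([ 19.884, 108.878]), np.float64(1.1183)]
t 39.42 pos [0.4875 0.3528 0.0155] jawyaw 91.0 ydir [ 0.002  0.001 -1.   ] q6 -1.0 F [ 0.2 -0.5 -1.4] w 0.0613
shift tool x,y,z before turn: [-0.0008  0.0155  0.0015] turn about y: -0.005 (alt 3.137 )
```

View pics/w_bb.png

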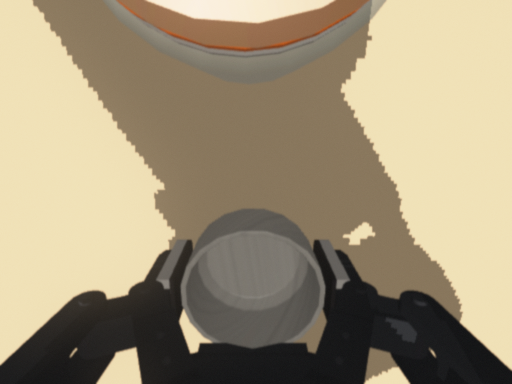

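Clear of the jar. Adjusting by +0.001 along z and lowering to the shelf.

arm_command:
  deltas:
    - [-0.0005,0.006,0.001,0]
    - [0,0.005,0,0]
    - [0,0.002,0,0]
    - [0,0.001,0,0]
    - [0,0,0,0]

```text
time: 40.05
tool_pos: [0.4857, 0.3517, 0.0002]
tcp_rot: [-1.2, -1.222, 1.223]
wrist_force: [0.3, 0.0, -1.1]
width: 0.719
```

arm_command:
  deltas:
    - [0,0.001,0,0]
    - [0,0,0,0]

```text
time: 40.3
tool_pos: [0.4859, 0.3519, -0.0003]
tcp_rot: [-1.201, -1.223, 1.222]
wrist_force: [0.0, -0.3, 1.8]
width: 0.714
```

arm_command:
  deltas:
    - [0,0.0005,0,0]
    - [0,0,0,0]
    - [0,0,0,0]
  fingers: 0.08

```text
time: 40.67
tool_pos: [0.4857, 0.3517, -0.0012]
tcp_rot: [-1.201, -1.223, 1.223]
wrist_force: [0.5, 0.3, -0.1]
width: 0.942
```

arm_command:
  deltas:
    - [0,-0.02,0,0]
    - [0,-0.05,0,0]
    - [0,-0.06,0,0]
    - [0,-0.06,0,0]
    - [0,-0.06,0,0]
    - [0,-0.06,-0.02,0]
    - [0,0,-0.03,0]
    - [0,0,0,0]

```text
time: 41.68
tool_pos: [0.5371, 0.3525, 0.3108]
tcp_rot: [-1.202, -1.225, 1.219]
wrist_force: [0.3, -0.3, -0.9]
width: 0.941
```

```bash
python3 look.py cc; python3 go.py 0.486 0.352 0.3 91
python3 - <<'E'
from h import *
for n in("top","scene"): cv2.imwrite(f"pics/{n}9.png",grab(n)["color"][:,:,::-1])
E
```

```text
terra bbox (0, 58, 108, 98) [array([0.4848, 0.0488]), array([0.4839, 0.0782]), array([109.7875, 165.7127]), np.float64(10.2736)]
blue bbox (15, 81, 46, 53) [array([0.4836, 0.048 ]), array([0.4836, 0.048 ]), array([67.7274, 43.439 ]), np.float64(10.7354)]
green bbox (0, 86, 32, 53) [array([0.4909, 0.002 ]), array([0.4949, 0.0079]), array([68.2704, 48.7882]), np.float64(8.8245)]
t 41.73 pos [0.5356 0.3523 0.3093] jawyaw 91.0 ydir [ 0.001  0.001 -1.   ] q6 -1.05 F [-0.3  0.1 -0.2] w 0.0803
shift tool x,y,z before turn: [0.0005 0.0093 0.0496] turn about y: -0.0 (alt 3.141 )
```

View pics/w_cc.png

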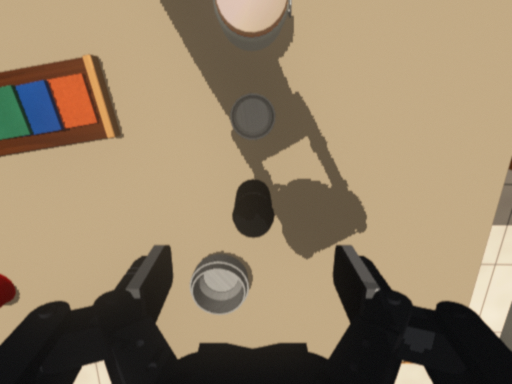

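View pics/scene9.png

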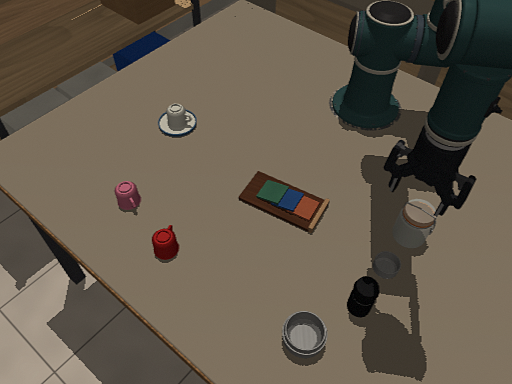

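View pics/top9.png

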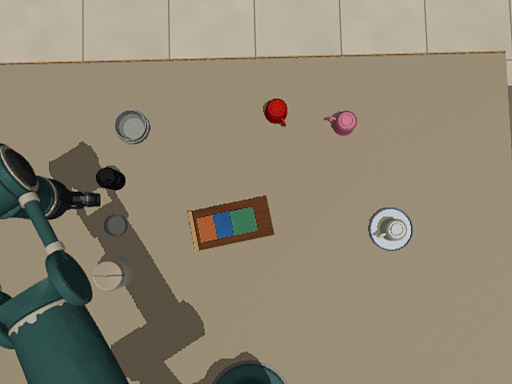

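```bash
python3 - <<'E'
from h import *
d=dict(np.load("/tmp/w_cc.npz")); print("katori",cast(d,[(252.5,116)],.034))
cv2.imwrite("pics/kat.png",cv2.resize(d["color"][85:150,215:290,::-1],None,fx=8,fy=8,interpolation=cv2.INTER_CUBIC))
E
python3 go.py 0.487 0.03 0.25 10.3
```

```text
katori [[0.48773477 0.35226933 0.034     ]]
t 41.83 pos [0.5344 0.3522 0.3078] jawyaw 91.0 ydir [-0.002 -0.001 -1.   ] q6 -1.05 F [-0.1  0.7 -1.1] w 0.0801
shift tool x,y,z before turn: [-0.3213  0.0581  0.0532] turn about y: 1.409 (alt -1.732 )
```

View pics/kat.png

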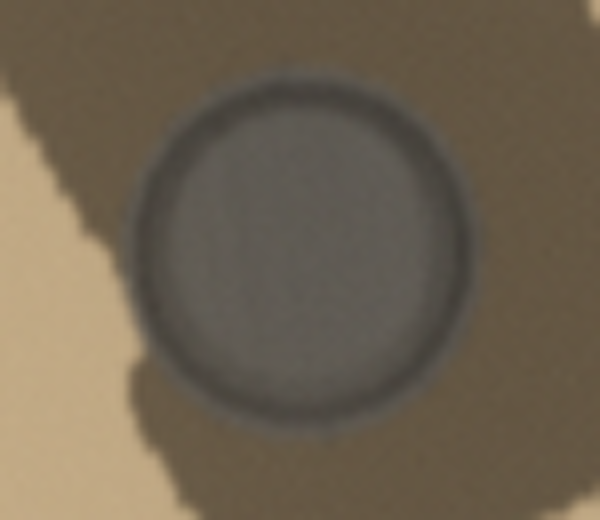

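arm_command:
  deltas:
    - [-0.052,0,0,0]
    - [-0.052,0,0,0]
    - [-0.052,0,0,0]
    - [-0.052,0,0,0]
    - [-0.052,0,0,0]
    - [-0.052,0.03,-0.01,0]
    - [0,0.03,-0.01,0]
    - [0,0,0,0]
    - [0,0,0,0]

```text
time: 42.95
tool_pos: [0.5607, 0.0417, 0.2488]
tcp_rot: [-1.2, -1.223, 1.223]
wrist_force: [0.3, -0.2, -0.1]
width: 0.937
```

```bash
python3 tray.py w_dd.png
python3 - <<'E'
from h import *
d=dict(np.load("/tmp/w_tr.npz")); print(sensors.read_state()["wrist_force"])
t=np.load("/tmp/tray.npz"); c=np.r_[t["c"],.012]; p=proj(d,[c])[0].astype(int); r=85
y0,x0=max(0,p[1]-r),max(0,p[0]-r); print(x0,y0)
cv2.imwrite("pics/tr9.png",cv2.resize(d["color"][y0:p[1]+r,x0:p[0]+r,::-1],None,fx=3.4,fy=3.4,interpolation=cv2.INTER_CUBIC))
E
```

```text
[0.56120593 0.04186984 0.24950748]
terra local x,y -0.0003 -0.0086 (106.32210540771484, 197.5360107421875) 0.04722463634226415 [0.48761185 0.03145709]
blue local x,y -0.0001 0.0202 (65.71452331542969, 44.31576156616211) 0.6328827097675571 [0.48257813 0.05980587]
green local x,y -0.0009 -0.0347 (66.25347137451172, 63.78553771972656) 0.3268228724262485 [0.4916615  0.00561222]
[ 0.09981472 -0.72789466  0.86311332]
167 12
```

View pics/tr9.png

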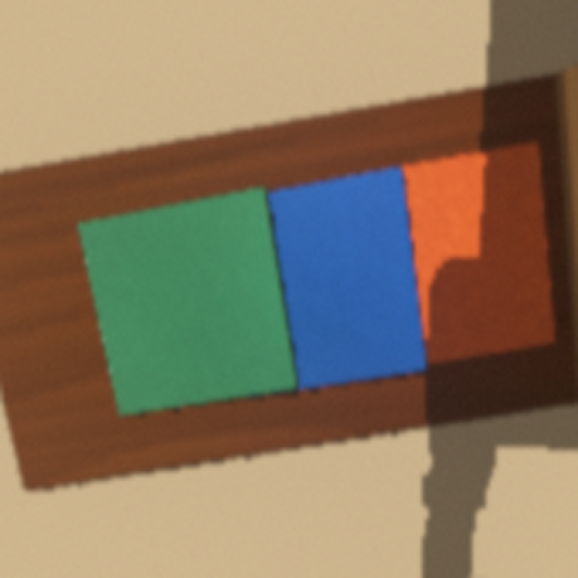

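```bash
python3 -c "
from workcell import job,sensors
print(job.finish_job(), sensors.read_state()['time'])"
```

```text
the job is handed in; nothing more can be done
the job is handed in; nothing more can be done
```

The tea shelf is laid out and the job is handed in, at about 43 s of the 122 s allowed. Every placing came out within about 2 mm of its target in my last looks.

- **Coasters:** terracotta lies flat about 9 mm from the lip. Blue leans on it and green leans on blue, with centres about 45 mm apart. All three are within about 1.5 mm of the tray's centre line and square to it within about 0.5°.
- **Cup:** the white one stands upturned on the saucer, about 1.4 mm off centre. The saucer did not shift measurably.
- **Katori:** it stands upright about 2 mm from the midpoint of the jar and the grinder, measured with the wrist camera. From straight above, those two came out 250.6 mm apart, against the 250 mm given.
- **Left alone:** nothing I saw suggests the tray, jar, grinder or nested katoris moved. The jar, grinder and nested katoris were checked by eye only.

**Forces:** the contact forces I read stayed under 14 N. I read them only at the end of each move.

**Disagreements:**
- The fixed cameras differed from the wrist camera by 3–5 mm. I placed everything by the wrist camera.
- Oblique views of the jar and grinder gave 244 mm between them. I discarded those in favour of views from straight above.

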